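# Weigh a polishing weight on a sprung hand scale

### The job

Take the hand scale from its stand by the orange cross handle, hook it under the wire bail of the steel weight and lift steadily, without jerking, until the weight hangs free and still about a centimetre clear of the holder's rim for two seconds, so that the scale can be read. Then lower the weight gently until it sits flat in its holder again, slacken the hook and unhook it without tipping the weight, and hang the scale back on its stand. Do not touch the weight with the gripper, press down on it, or lift it more than two centimetres above the rim, and leave the other things on the bench where they are.

Things in the scene. Friction and masses are not known exactly. Their poses are not given: they have to be found in the camera images.
- scale: Black sprung hand scale, 175 g, hanging upright in the stand. Origin: middle of its orange cross handle, a bar 76 mm long (its y), 16 mm thick (x) and high (z up). Below it a neck 10 x 14 mm, then from z = -26 to -110 mm the case (16 mm in x, 30 in y), its white face and red pointer on the -x side; a steel J hook in the x-z plane comes out of the bottom, its mouth open to +x.
- hook_bend (a point): Where the middle of a carried 5 mm wire lies in the bend of the hook: 145 mm below the scale's origin with the hook in, plus its extension. 5 mm hook wire; lowest point 7.5 mm under this point; upturned tip 13 mm ahead (+x), its top 8.5 mm over the point. A wire passes in or out of the mouth along x, over the tip, when its middle is 12 to 24 mm above this point.
- scale_hook (a joint): How far the hook is drawn out of the scale, in m: 0 = fully in (stop), up to 0.085 (stop). Spring of 130 N/m; it starts to give at a pull of about 0.4 N, so the weight draws it out by 0.015 to 0.07 m.
- weight: Round steel polishing weight, 72 mm diameter, 42 mm high, 0.25 to 0.95 kg (not known beforehand), standing in the holder. Origin: centre of its underside, z up. On top stands a fixed bail of 5 mm wire, an arch in its y-z plane with legs at y = +-22 mm; the hook goes under it along the weight's x axis.
- bail_top (a point): Middle of the wire at the top of the bail, 78 mm above the weight's underside, 36 mm above its top face; the arch slopes down 4 mm to each side within 14 mm.
- holder: Fixed round black plastic dish, 92 mm diameter (foot 104 mm), inner diameter 82 mm, in which the weight stands with 5 mm play all round. Origin: centre of its underside on the bench. Inner floor at z = 6 mm, rim at z = 14 mm.
- stand: Fixed grey stand. Origin: on the bench under the middle of the hung handle. Base x = -20 to 75 mm, y = +-45. A post at x = 62 carries two prongs along x at y = +-27 mm, 44 mm free between them, tops at z = 182 mm, front ends at x = -21; a crosspiece joins them at x = 55 to 69. The handle's ends lie on the prongs between lugs 6 mm high. The scale leaves by lifting over the lugs, then out along -x.
- stand_seat (a point): The middle of the handle of a scale that hangs properly in the stand; 190 mm above the bench.
- timer: White bench timer, 60 x 70 x 23 mm, loose; leave it. Origin: centre of its underside.
- loupe: Grey loupe, 40 mm diameter, 36 mm high, loose; leave it. Origin: centre of its underside.
- clay_block: Green-grey clay block, 45 x 70 x 22 mm, loose; leave it. Origin: centre of its underside.
- screwdriver: Screwdriver with red handle, 190 mm long, loose; leave it. Origin: centre of its underside.

How it is judged:
By the outcome, as a careful person would: the job done as asked, in the order asked, and still so for the second after the job is handed in, with the robot touching nothing.
It also fails if it takes over 72 s, if anything falls off the work surface, if the arm or the gripper's body presses on something with over 40 N, if the wrist force passes 120 N, or if a joint passes its speed limit or range.

### The arm

A 6-joint arm with a two-finger parallel gripper is mounted at the origin on a cart in front of the work surface, level with it; the furniture and walls round the work are solid. World frame = base frame: x ahead of the robot, y to its left, z up, the work surface at z = 0. Lengths are in mm, angles in rad, forces in N, time in s.
With the tool pointing down it reaches from about 275 to 1000 mm from the base axis. Payload 8.4 kg.
Tool frame: the origin (TCP) lies at the very end of the fingers, on their centre line; the grasp point (between the pads) lies 19 mm behind it; z points along the fingers, y is the direction in which the jaws open and shut (so a half turn about z gives the same grasp; the last joint's range is limited). The gripper opens to 85 mm and grips with 20 to 120 N. Pads are 22 mm wide; open, the fingers measure 114 mm over their backs; the gripper's body (76 mm by 85 mm) begins 54 mm behind the grasp point. The pads swing forward as they close: fully open they stand 13 mm farther back than shut.
Start: joints at [1.292, 0.353, 1.633, -0, 1.155, -0.002], TCP at [170.798, 601.212, 231.281] pointing down, gripper open.
Joint ranges: [-2.63, 2.63], [-0.92, 2.1], [0.06, 2.66], [-1.3, 4.44], [0, 2.69], [-3.02, 3.02]. Speed limits (rad/s): [2.22, 2.22, 2.79, 3.14, 3.14, 3.14].

### API

Orientations are given as [roll, pitch, yaw] about the fixed x, y, z axes, in that order (R = Rz(yaw) Ry(pitch) Rx(roll)).
In Python, from rig import readout, grab_frame, calibration, r gives the robot as it stands. The module is installed in compiled form; this text tells all that it offers.
- The arm moves only by the tool play_rows, never from a script. Its argument "rows" is a list of rows, each a list of 3 entries, a list of its own where there are three numbers: the closure in counts, from 0 (fully open) to 255 (shut), then the shift along the tool's x, y, z in cm, then the turn, a rotation vector about the tool's x, y, z in rad. In form: [[gripper, [dx, dy, dz], [rx, ry, rz]], ...]. A call has 1 to 12 rows; each row is the pose to reach, as a shift and turn from the pose commanded when the call began, along the tool's axes at that moment; what a row does not reach only later rows make up. A row lasts 1/12 s, in which the tool goes at most 41.7 mm and 7.16 degrees, less where a joint would pass 70% of its speed; a pose out of reach is approached as far as the arm can. A call with a gripper value outside its range is refused whole. The fingers move at their own pace and stop on an object; "squeeze" is the grip in N (left out, the last holds). Time passes only in rows, so rows that repeat a pose let the fingers close. It gives the time, the measured TCP pose, the force and the opening at its end, in the units of the state.
- readout.sense(): the state, without advancing time (a new reading comes with each control period).
- grab_frame(name): name is "scene" or "top"; returns (picture, depth): 400x640x3 uint8, red, green, blue; 400x640 float32, mm along the optical axis (not along the pixel's ray), 0 where there is no reading.
- calibration(name): a dict with "vfov" (degrees; the focal length in pixels is half the picture's height over the tangent of half this angle, whatever the lens; pixels are square), "cx", "cy" (the principal point, pixels), "k1" (the pictures are not rectified: a ray, as slopes to the right and down, at radius r is drawn at 1 + k1 r^2 times it, then the intrinsics apply), "cam_to_world" (4x4, takes a point from camera to world coordinates). Camera axes: x right, y down, z forward; pixel columns grow to the right and rows downward; lengths in mm; the calibration is good to about 2 mm. A picture is of the moment at which its call begins. calibration takes no time and is no camera call.
- r.sign_off(): hands the job in, once; it reports no verdict.
The state is a dict: "clock": time; "qpos": joint angles; "qvel": joint speeds; "joint_efforts": joint torques, N m; "eef_pos": TCP position; "tcp_rot": TCP orientation; "contact_force": force on the tool from outside, world axes, zero at the start; "wrist_torque": the same for the moment, N m; "opening": opening from 0.0 (shut) to 1.0 (fully open).
Only numpy, scipy, OpenCV 4.12 (cv2) and the standard library are available. Lean on these libraries where they do the work, as an engineer would, in place of code of your own. Each camera call takes 0.05 s, during which the arm holds its last target.

## Working session

There is one attempt and no reset: what is moved stays moved. The work goes in short steps, Python scripts to look and compute and a tool call to move; the robot and the scene stay as the last step left them, time stands still between calls to the robot, and variables do not carry over. Pictures are saved under pics/ and viewed, and the job is handed in when it is done.

Besides the shell and the picture viewer there is one more tool, called after "Emit:" as name(argument=value, ...), one argument or row to a line, values as JSON. play_rows: Moves the arm, as the interface text tells. Its arguments: {"type":"object","properties":{"rows":{"type":"array"},"squeeze":{"type":"number"}},"required":["rows"]}

```bash
mkdir -p pics; cat > h.py <<'E'
import numpy as np, cv2
from rig import readout, grab_frame, calibration, r
def K(n):
    c=calibration(n); f=200/np.tan(np.radians(c['vfov'])/2); return c,f
def ray(n,u,v):
    c,f=K(n); M=np.array([[f,0,c['cx']],[0,f,c['cy']],[0,0,1.]])
    x,y=(u-c['cx'])/f,(v-c['cy'])/f
    a,b=x,y
    for _ in range(50):
        s=1+c['k1']*(a*a+b*b); a,b=x/s,y/s
    T=np.array(c['cam_to_world']); return T[:3,3],T[:3,:3]@np.array([a,b,1.])
def onz(n,u,v,z):
    o,d=ray(n,u,v); return o+d*(z-o[2])/d[2]
def depthpt(n,u,v,d):
    o,dd=ray(n,u,v); return o+dd*d
def proj(n,p):
    c,f=K(n); T=np.array(c['cam_to_world']); q=T[:3,:3].T@(np.array(p)-T[:3,3]); a,b=q[0]/q[2],q[1]/q[2]
    s=1+c['k1']*(a*a+b*b); return np.array([c['cx']+f*a*s,c['cy']+f*b*s])
def save(img,p,box=None,k=1):
    im=img
    if box: im=im[box[1]:box[3],box[0]:box[2]]
    cv2.imwrite(p,cv2.resize(im[:,:,::-1],None,fx=k,fy=k,interpolation=cv2.INTER_CUBIC))
E
python3 - <<'E'
from h import *
for n in('scene','top'):
    p,d=grab_frame(n); np.savez(f'{n}0.npz',p=p,d=d); save(p,f'pics/{n}0.png'); c=calibration(n);print(n,c)
print(readout.sense())
E
```

```text
scene {'vfov': 56.537312545840464, 'cx': 328.92563504594125, 'cy': 200.08476245270367, 'k1': -0.014519834230073742, 'cam_to_world': array([[ 5.31608423e-01, -5.16979607e-01,  6.70913237e-01,
        -1.79750650e+02],
       [-8.46848433e-01, -3.38919616e-01,  4.09855127e-01,
        -4.97070046e+02],
       [ 1.54989143e-02, -7.86044261e-01, -6.17975893e-01,
         8.69641755e+02],
       [ 0.00000000e+00,  0.00000000e+00,  0.00000000e+00,
         1.00000000e+00]])}
top {'vfov': 50.30415918979579, 'cx': 321.4871960604893, 'cy': 201.224372888424, 'k1': 0.01362731384205525, 'cam_to_world': array([[ 9.44770261e-03, -9.71781810e-01,  2.35692289e-01,
         3.41633566e+02],
       [-9.99945650e-01, -8.14219473e-03,  6.51167839e-03,
        -3.08092891e+01],
       [-4.40887809e-03, -2.35741000e-01, -9.71805918e-01,
         1.26583891e+03],
       [ 0.00000000e+00,  0.00000000e+00,  0.00000000e+00,
         1.00000000e+00]])}
{'clock': 0.1, 'qpos': array([ 1.29162252e+00,  3.53569290e-01,  1.63408715e+00,  1.13389800e-05,
        1.15524673e+00, -2.38180856e-03]), 'qvel': array([-0.00178989, -0.00281843, -0.00060291,  0.00093585, -0.00100321,
        0.00081742]), 'joint_efforts': array([ 5.38636159e-04, -6.06361198e+01, -3.42817569e+01,  1.34359466e-04,
        3.92442453e-03, -2.44619633e-05]), 'eef_pos': array([170.65358631, 600.77333351, 230.63105462]), 'tcp_rot': array([-3.14028217e+00, -1.34893209e-05,  2.86479607e+00]), 'contact_force': array([0.3773885 , 0.69181561, 0.73241107]), 'wrist_torque': array([ 0.03063892, -0.05225744,  0.0336245 ]), 'opening': 1.002604370453963}
```

View pics/scene0.png

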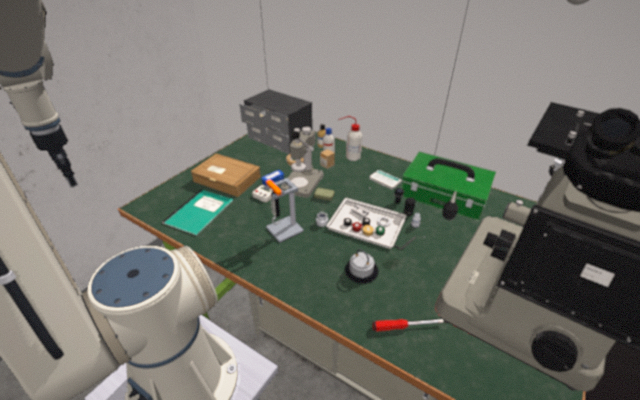

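View pics/top0.png

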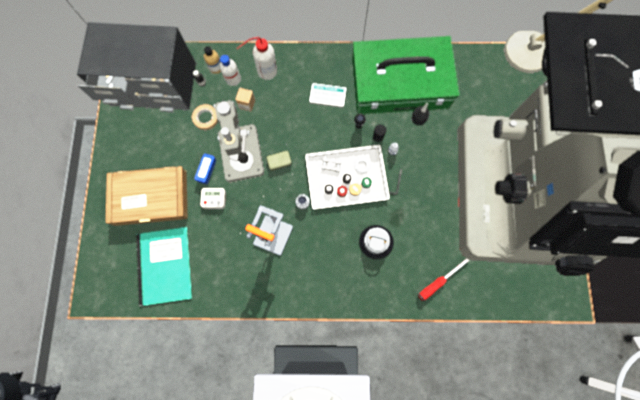

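The stand with the orange handle is at about (262,233) in the top view and (275,187) in the scene view. The holder with the weight is at about (377,241) in the top view and (361,266) in the scene view. I'll zoom in on both.

```bash
python3 - <<'E'
from h import *
p=np.load('top0.npz')['p'];s=np.load('scene0.npz')['p']
a=cv2.resize(p[195:265,230:310],None,fx=5,fy=5,interpolation=3);b=cv2.resize(p[205:275,340:420],None,fx=5,fy=5,interpolation=3)
c=cv2.resize(s[165:245,250:330],None,fx=5,fy=5,interpolation=3)[:,:400];e=cv2.resize(s[225:295,320:400],None,fx=5,fy=5,interpolation=3)
cv2.imwrite('pics/z1.png',np.hstack([a,b])[:,:,::-1]);cv2.imwrite('pics/z2.png',np.hstack([c[:350],e])[:,:,::-1])
E
```

```text
(no output)
```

View pics/z1.png

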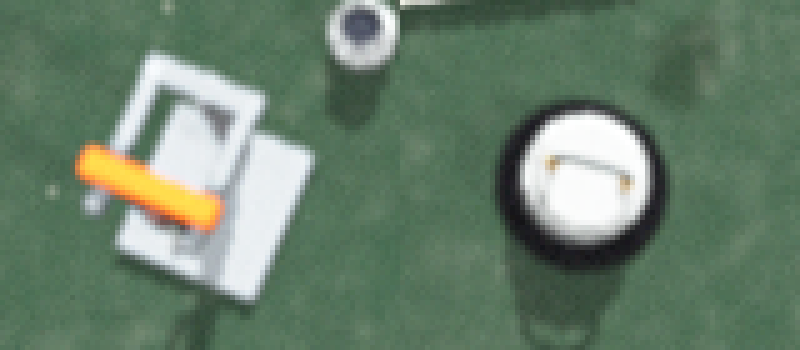

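View pics/z2.png

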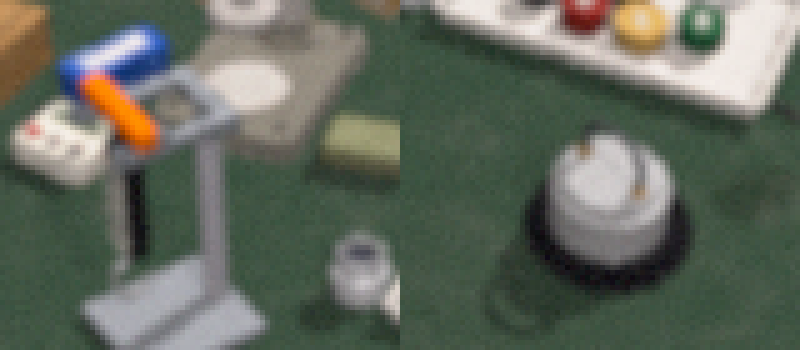

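The top view crop shows the bail's feet at about (370,237) and (385,242). The handle runs from about (247,227) to (273,238).

```bash
python3 - <<'E'
from h import *
out={}
for n in('top','scene'):
    z=np.load(n+'0.npz');p=z['p'];d=z['d'];h=cv2.cvtColor(p,cv2.COLOR_RGB2HSV)
    m=((h[:,:,0]>5)&(h[:,:,0]<22)&(h[:,:,1]>180)&(h[:,:,2]>150)).astype(np.uint8)
    k,l,st,ce=cv2.connectedComponentsWithStats(m)
    for i in range(1,k):
        if st[i,4]>40:
            pts=np.argwhere(l==i)[:,::-1].astype(np.float32); rc=cv2.minAreaRect(pts); bx=cv2.boxPoints(rc)
            print(n,st[i],ce[i],rc)
            if 200<ce[i][0]<300 and 150<ce[i][1]<260:
                out[n]=ce[i]
                dd=np.array([d[int(y),int(x)] for x,y in pts]);
                P=np.array([onz(n,x,y,194 if n=='scene' else 197) for x,y in pts]); c=P.mean(0); u,s,vt=np.linalg.svd(P-c); print('c',c,'dir',vt[0],'ext',np.ptp((P-c)@vt.T,axis=0), 'yaw of dir',np.degrees(np.arctan2(vt[0][1],vt[0][0])))
                D=np.array([depthpt(n,x,y,w) for (x,y),w in zip(pts,dd) if w>0]);print('depth med',np.median(D,0),D[:,2].max(), len(D))
# triangulate centroid
o1,d1=ray('top',*out['top']);o2,d2=ray('scene',*out['scene'])
A=np.c_[d1,-d2];t=np.linalg.lstsq(A,o2-o1,rcond=None)[0];print('tri',o1+d1*t[0],o2+d2*t[1])
# weight: depth cloud near
for n in('top','scene'):
    z=np.load(n+'0.npz');d=z['d']
    g={'top':(350,215,405,275),'scene':(335,240,390,295)}[n]
    D=np.array([depthpt(n,x,y,d[y,x]) for y in range(g[1],g[3]) for x in range(g[0],g[2]) if d[y,x]>0])
    print(n,'z hist',np.histogram(D[:,2],bins=[-5,5,10,18,40,44,46,48,50,52,60,70,76,82,88,95]))
    w=D[(D[:,2]>44)&(D[:,2]<54)];print('top face',w.mean(0),w.min(0),w.max(0),cv2.minEnclosingCircle(w[:,:2].astype(np.float32)))
    w=D[(D[:,2]>60)];print('bail',w)
for uv in [(370,237),(385.2,241.6)]: print('foot',onz('top',*uv,48))
E
```

```text
top [246 227  23  13  46] [257.32608696 233.89130435] ((256.5000305175781, 233.50003051757812), (24.59674835205078, 2.236067771911621), 26.56505012512207)
c [514.27857943 138.26605669 197.        ] dir [-0.41503629 -0.90980486 -0.        ] ext [63.47453657  6.33748363  0.        ] yaw of dir -114.52160164573974
depth med [513.95507108 137.8969994  196.75539319] 201.4808697879705 46
scene [267 181  14  14  87] [274.08045977 187.35632184] ((274.0000305175781, 187.0), (16.970561981201172, 5.656853675842285), 45.0)
c [515.18894452 125.32366583 194.        ] dir [-0.41283882 -0.9108041  -0.        ] ext [78.28852336 20.08645257  0.        ] yaw of dir -114.38329044116708
depth med [513.93390233 126.52351488 195.2683074 ] 198.98524825963466 87
tri [515.95006539 139.8877553  186.56085699] [522.84753665 132.04793315 186.43494743]Traceback (most recent call last):
  File "<stdin>", line 23, in <module>
  File "h.py", line 15, in depthpt
    o,dd=ray(n,u,v); return o+dd*d
         ~~~^^^^^^^
  File "h.py", line 6, in ray
    c,f=K(n); M=np.array([[f,0,c['cx']],[0,f,c['cy']],[0,0,1.]])
        ~^^^
  File "h.py", line 4, in K
    c=calibration(n); f=200/np.tan(np.radians(c['vfov'])/2); return c,f
ValueError: time passes only in moves, steps and waits
```

```bash
python3 - <<'E'
from rig import calibration
import pickle; pickle.dump({n:dict(calibration(n)) for n in('scene','top')},open('cal.pkl','wb'))
E
sed -i 's/^def K/import pickle\nCAL=pickle.load(open("\.\/cal.pkl","rb"))\ndef K/; s/c=calibration(n)/c=CAL[n]/' h.py
cat > m.py <<'E'
from h import *
ROI={'top':(235,215,285,250),'scene':(255,170,295,205)}
for n in('top','scene'):
    z=np.load(n+'0.npz');p=z['p'].astype(int);d=z['d'];g=ROI[n]
    m=np.zeros(p.shape[:2],bool);m[g[1]:g[3],g[0]:g[2]]=True
    w=np.clip((p[:,:,0]-p[:,:,2]-40)/160,0,1)*m*(p[:,:,0]-p[:,:,1]>20)
    v,u=np.nonzero(w>0.3)
    P=np.array([onz(n,x,y,197 if n=='top' else 194) for x,y in zip(u,v)])
    c=P.mean(0); _,_,vt=np.linalg.svd(P-c); e=(P-c)@vt.T
    mid=c+vt[0]*(e[:,0].max()+e[:,0].min())/2+vt[1]*(e[:,1].max()+e[:,1].min())/2
    print(n,len(u),'c',c,'mid',mid,'ext',np.ptp(e,axis=0),'yaw',np.degrees(np.arctan2(vt[0][1],vt[0][0])),'px',u.mean(),v.mean(),'depthz',np.median([depthpt(n,x,y,d[y,x])[2] for x,y in zip(u,v)]))
for n in('top','scene'):
    z=np.load(n+'0.npz');d=z['d']
    g={'top':(350,215,405,275),'scene':(335,240,390,295)}[n]
    D=np.array([depthpt(n,x,y,d[y,x]) for y in range(g[1],g[3]) for x in range(g[0],g[2]) if d[y,x]>0])
    print(n,'z hist',np.histogram(D[:,2],bins=[-5,5,10,18,40,44,46,48,50,52,60,70,76,82,88,95]))
    w=D[(D[:,2]>45)&(D[:,2]<54)];print('top face',len(w),w.mean(0),cv2.minEnclosingCircle(w[:,:2].astype(np.float32)))
    w=D[(D[:,2]>60)];print('bail',w.round(0).tolist())
for uv in [(370,237),(385.2,241.6)]: print('foot',onz('top',*uv,48))
E
python3 m.py
```

```text
top 218 c [518.7561531  134.60000939 197.        ] mid [518.42090698 133.43050078 197.        ] ext [7.84179195e+01 1.96415116e+01 2.28642715e-13] yaw -113.68839224786727 px 258.8532110091743 232.1605504587156 depthz 196.67293050853561
scene 111 c [516.38586248 127.52197952 194.        ] mid [516.59656164 127.50351266 194.        ] ext [84.81630327 22.45923461  0.        ] yaw -115.16613578702298 px 273.76576576576576 186.93693693693695 depthz 194.86778010402327
top z hist (array([2407,  133,  142,  107,   86,   63,  102,   82,   18,    8,    3,
          7,    8,   12,    2]), array([-5,  5, 10, 18, 40, 44, 46, 48, 50, 52, 60, 70, 76, 82, 88, 95]))
top face 247 [ 523.97283058 -182.78835304   47.83909345] ((523.1058959960938, -183.04098510742188), 30.551424026489258)
bail [[531.0, -161.0, 70.0], [531.0, -163.0, 75.0], [531.0, -166.0, 75.0], [530.0, -168.0, 83.0], [530.0, -171.0, 81.0], [530.0, -174.0, 82.0], [529.0, -162.0, 65.0], [528.0, -166.0, 77.0], [527.0, -168.0, 79.0], [527.0, -171.0, 82.0], [527.0, -174.0, 84.0], [527.0, -176.0, 83.0], [526.0, -179.0, 88.0], [526.0, -181.0, 8
[... 1008 characters left out ...]
.0], [522.0, -185.0, 84.0], [524.0, -187.0, 84.0], [528.0, -163.0, 63.0], [528.0, -166.0, 65.0], [521.0, -186.0, 82.0], [523.0, -188.0, 81.0], [525.0, -190.0, 81.0], [525.0, -165.0, 62.0], [520.0, -190.0, 81.0], [522.0, -192.0, 80.0], [522.0, -195.0, 82.0], [519.0, -193.0, 80.0], [522.0, -195.0, 78.0], [518.0, -200.0, 84.0], [519.0, -197.0, 77.0], [519.0, -200.0, 79.0], [519.0, -200.0, 75.0], [520.0, -203.0, 76.0], [516.0, -202.0, 75.0], [516.0, -205.0, 76.0], [515.0, -206.0, 73.0], [518.0, -208.0, 72.0], [518.0, -205.0, 66.0], [518.0, -208.0, 68.0], [519.0, -205.0, 61.0], [518.0, -208.0, 64.0]]
foot [ 532.10911225 -163.41850204   48.        ]
foot [ 519.17787892 -206.80971121   48.        ]
```

```bash
cat > c.py <<'E'
import sys,json,os,numpy as np
F='cmd.json'
s=json.load(open(F)) if os.path.exists(F) else [170.798,601.212,231.281,np.degrees(2.8648)]
def ax(y):
    c,n=np.cos(np.radians(y)),np.sin(np.radians(y)); return np.array([[c,n,0],[n,-c,0],[0,0,-1.]])
a=[float(v) for v in sys.argv[2:]]
if sys.argv[1]=='a': # applied dx dy dz cm, rz
    p=np.array(s[:3])+10*(ax(s[3]).T@np.array(a[:3])); s=[*p,s[3]-np.degrees(a[3] if len(a)>3 else 0)]; json.dump(s,open(F,'w')); print('cmd',np.round(s,2))
else:
    d=ax(s[3])@(np.array(a[:3])-s[:3])/10; print('shift cm',d.round(3),'rz',round(float(np.radians(s[3]-a[3])),4))
E
python3 c.py g 518.8 132.6 265 65.6; python3 c.py g 171 601 285 165
```

```text
shift cm [-46.281 -35.568  -3.372] rz 1.7199
shift cm [-0.025 -0.015 -5.372] rz -0.015
```

Emit:
play_rows(
  rows=[
    [120,[-1,-1,-4],[0,0,0.1]],
    [120,[-4,-3,-5],[0,0,0.2]],
    [120,[-8,-6,-5],[0,0,0.32]],
    [120,[-11,-8.5,-5],[0,0,0.44]],
    [120,[-14,-11,-5],[0,0,0.56]],
    [120,[-17,-13,-5],[0,0,0.68]],
    [120,[-20,-15.5,-5],[0,0,0.8]],
    [120,[-23,-18,-5],[0,0,0.92]],
    [120,[-26,-20,-5],[0,0,1.04]],
    [120,[-29,-22.5,-5],[0,0,1.16]],
    [120,[-32,-25,-5],[0,0,1.28]],
    [120,[-34,-26.5,-5],[0,0,1.4]],
  ],
)

```text
clock: 1.1
eef_pos: [426.5, 250.5, 281.1]
tcp_rot: [3.141, 0.001, 1.458]
contact_force: [0.8, 0.6, 0.6]
opening: 0.532
```

```bash
python3 c.py a -34 -26.5 -5 1.4;python3 c.py g 518.8 132.6 265 65.6
```

```text
cmd [425.44 253.39 281.28  83.93]
shift cm [-11.023  10.562   1.628] rz 0.3199
```

Emit:
play_rows(
  rows=[
    [120,[-3,3,0],[0,0,0.1]],
    [120,[-6,6,0.5],[0,0,0.2]],
    [120,[-9,8.6,1],[0,0,0.27]],
    [120,[-11.02,10.56,1.63],[0,0,0.32]],
    [120,[-11.02,10.56,1.63],[0,0,0.32]],
    [120,[-11.02,10.56,1.63],[0,0,0.32]],
  ],
)

```text
clock: 1.6
eef_pos: [518.9, 131.3, 264.2]
tcp_rot: [-3.14, 0.001, 1.142]
contact_force: [-0.6, 0.2, 0.2]
opening: 0.53
```

```bash
python3 c.py a -11.02 10.56 1.63 .32; python3 - <<'E'
from h import *
s=readout.sense();print(s['eef_pos'],s['tcp_rot'],s['opening'],s['contact_force'])
a,_=grab_frame('scene')
save(a,'pics/s1.png',(235,120,335,250),4)
E
```

```text
cmd [518.79 132.63 264.98  65.59]
[518.94733278 131.27153588 264.15139202] [-3.14020450e+00  9.77237991e-04  1.14214318e+00] 0.5296239522410434 [-0.56994306  0.15848071  0.20533023]
```

View pics/s1.png

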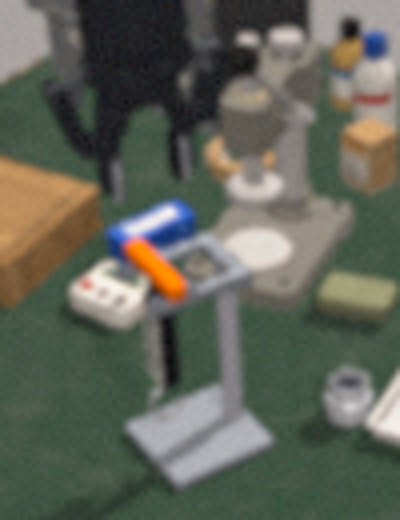

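```bash
python3 - <<'E'
from h import *
y=np.radians(-24.4);u=np.array([np.cos(y),np.sin(y),0])
for z in(264,190): 
    c=np.array([518.9,131.4,z]); print(z,proj('scene',c),proj('scene',c+u*22.5),proj('scene',c-u*22.5),'top',proj('top',c))
E
python3 c.py g 518.8 132.6 171 65.6
```

```text
264 [271.4366118  166.93926145] [278.22937876 164.74213738] [264.52162499 169.17648803] top [256.04371024 227.4629643 ]
190 [273.35137394 187.12385846] [279.85956875 184.84095946] [266.73085502 189.44649126] top [260.4969387  232.55853269]
shift cm [-2.000e-03  2.000e-03  9.398e+00] rz -0.0001
```

The fingertips show at about (264,169) and (280,164), where the model projects them. The handle centre (274,187) matches the planned grasp, so I'll descend.

Emit:
play_rows(
  rows=[
    [120,[0,0,1.2],[0,0,0]],
    [120,[0,0,2.8],[0,0,0]],
    [120,[0,0,4.4],[0,0,0]],
    [120,[0,0,6],[0,0,0]],
    [120,[0,0,7.4],[0,0,0]],
    [120,[0,0,8.4],[0,0,0]],
    [120,[0,0,9],[0,0,0]],
    [120,[0,0,9.4],[0,0,0]],
    [120,[0,0,9.4],[0,0,0]],
    [150,[0,0,9.4],[0,0,0]],
    [165,[0,0,9.4],[0,0,0]],
    [175,[0,0,9.4],[0,0,0]],
  ],
  squeeze=20,
)

```text
clock: 2.65
eef_pos: [519.2, 132.7, 171.6]
tcp_rot: [3.141, -0.001, 1.145]
contact_force: [1.1, -0.3, -1.0]
opening: 0.316
```

```bash
python3 c.py a 0 0 9.4;python3 - <<'E'
from h import *
s=readout.sense();print(s['eef_pos'],s['tcp_rot'],s['opening'],s['contact_force'])
E
```

```text
cmd [518.79 132.63 170.98  65.59]
[519.21270842 132.7203494  171.64758722] [ 3.14069248e+00 -7.17334626e-04  1.14474810e+00] 0.31556365068969605 [ 1.1289954  -0.31585587 -0.9910353 ]
```

Emit:
play_rows(
  rows=[
    [190,[0,0,0],[0,0,0]],
    [200,[0,0,0],[0,0,0]],
    [210,[0,0,0],[0,0,0]],
    [220,[0,0,0],[0,0,0]],
    [220,[0,0,0],[0,0,0]],
  ],
  squeeze=20,
)

```text
clock: 3.07
eef_pos: [519.0, 132.6, 171.3]
tcp_rot: [3.141, -0.0, 1.145]
contact_force: [-1.4, -1.1, 4.4]
opening: 0.183
```

```bash
python3 - <<'E'
from h import *
s=readout.sense();print(s['eef_pos'],s['opening'],s['contact_force'],s['wrist_torque'])
a,_=grab_frame('scene')
save(a,'pics/s2.png',(235,120,335,250),4)
E
```

```text
[519.02249277 132.60559537 171.34943943] 0.18293456743694134 [-1.39685022 -1.08023747  4.40779967] [-0.12399795  0.1340568   0.06281155]
```

View pics/s2.png

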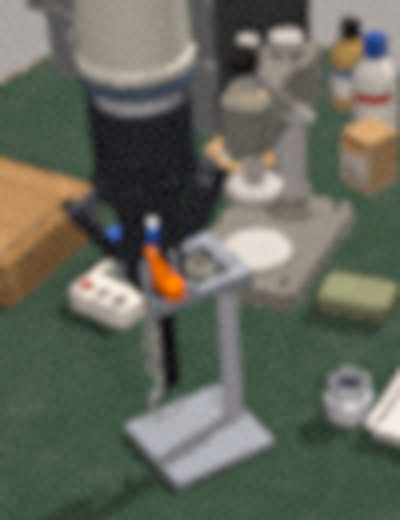

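The fingers are closed on the handle: opening 0.183, about 15.5 mm. I'll firm up the grip and lift clear of the lugs.

Emit:
play_rows(
  rows=[
    [255,[0,0,0],[0,0,0]],
    [255,[0,0,0],[0,0,0]],
    [255,[0,0,0],[0,0,0]],
    [255,[0,0,-0.3],[0,0,0]],
    [255,[0,0,-0.7],[0,0,0]],
    [255,[0,0,-1.2],[0,0,0]],
    [255,[0,0,-1.7],[0,0,0]],
    [255,[0,0,-2.2],[0,0,0]],
    [255,[0,0,-2.6],[0,0,0]],
    [255,[0,0,-2.8],[0,0,0]],
    [255,[0,0,-2.8],[0,0,0]],
  ],
  squeeze=80,
)

```text
clock: 4.03
eef_pos: [519.1, 132.7, 199.6]
tcp_rot: [3.141, -0.001, 1.145]
contact_force: [1.2, -0.4, -2.3]
opening: 0.172
```

```bash
python3 c.py a 0 0 -2.8;python3 - <<'E'
from h import *
s=readout.sense();print(s['eef_pos'],s['tcp_rot'],s['opening'],s['contact_force'],s['wrist_torque'])
a,_=grab_frame('scene')
save(a,'pics/s3.png',(235,120,335,250),4)
E
```

```text
cmd [518.79 132.63 198.98  65.59]
[519.10255686 132.69026039 199.6263316 ] [ 3.14079851e+00 -5.92215306e-04  1.14473034e+00] 0.17182236749533805 [ 1.16607697 -0.4249067  -2.34531273] [-0.02128599 -0.05994004 -0.06970701]
```

View pics/s3.png

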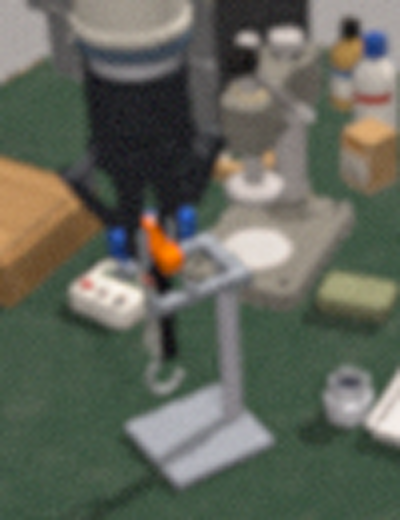

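The scale is lifted and the hook shows at about (276,214). Now I'll move it out along the stand's -x.

Emit:
play_rows(
  rows=[
    [255,[0,-0.6,0],[0,0,0]],
    [255,[0,-1.8,0],[0,0,0]],
    [255,[0,-3.2,0],[0,0,0]],
    [255,[0,-4.6,0],[0,0,0]],
    [255,[0,-6,0],[0,0,0]],
    [255,[0,-7.4,0],[0,0,0]],
    [255,[0,-8.8,0],[0,0,0]],
    [255,[0,-10,0],[0,0,0]],
    [255,[0,-11,0],[0,0,0]],
    [255,[0,-11.8,0],[0,0,0]],
    [255,[0,-12,0],[0,0,0]],
    [255,[0,-12,0],[0,0,0]],
  ],
)

```text
clock: 5.08
eef_pos: [409.2, 182.5, 199.1]
tcp_rot: [3.141, -0.0, 1.146]
contact_force: [0.7, -0.2, -2.3]
opening: 0.172
```

```bash
python3 c.py a 0 -12 0
python3 - <<'E'
import numpy as np
y=np.radians(-17);u=np.array([np.cos(y),np.sin(y)])
print(np.array([524.5,-184.5])-u*60)
E
```

```text
cmd [409.51 182.22 198.98  65.59]
[ 467.12171464 -166.95769772]
```

```bash
python3 - <<'E'
from h import *
B=[]
for n,g in(('top',(350,215,405,275)),('scene',(335,240,390,295))):
    z=np.load(n+'0.npz');d=z['d'];p=z['p']
    D=np.array([depthpt(n,x,y,d[y,x]) for y in range(g[1],g[3]) for x in range(g[0],g[2]) if d[y,x]>0])
    w=D[D[:,2]>60][:,:2];w=w[np.linalg.norm(w-[523,-184],axis=1)<32];c=w.mean(0);vt=np.linalg.svd(w-c)[2];e=(w-c)@vt[0]
    print(n,'bail c',c,'mid',c+vt[0]*(e.max()+e.min())/2,'ext',np.ptp(e),'yaw',np.degrees(np.arctan(vt[0][1]/vt[0][0])))
    m=np.zeros(p.shape[:2],np.uint8);sub=p[g[1]:g[3],g[0]:g[2]].min(2);m[g[1]:g[3],g[0]:g[2]]=sub>(130)
    cs=cv2.findContours(m,0,1)[0];c=max(cs,key=cv2.contourArea);hull=cv2.convexHull(c)
    P=np.array([onz(n,*q[0],48)[:2] for q in hull],np.float32);print('face',cv2.minEnclosingCircle(P),cv2.fitEllipse(P) if len(P)>=5 else '')
    # holder rim: black
    m=np.zeros(p.shape[:2],np.uint8);m[g[1]:g[3],g[0]:g[2]]=p[g[1]:g[3],g[0]:g[2]].max(2)<45
    c=max(cv2.findContours(m,0,1)[0],key=cv2.contourArea);P=np.array([onz(n,*q[0],10)[:2] for q in cv2.convexHull(c)],np.float32);print('dark',cv2.minEnclosingCircle(P),cv2.fitEllipse(P))
E
python3 c.py g 447 -161 203 73
```

```text
top bail c [ 524.67018108 -183.84134978] mid [ 524.80960296 -183.32785055] ext 46.49315286632081 yaw 74.8096414833399
face ((524.8148193359375, -182.6371612548828), 37.527740478515625) ((524.796630859375, -182.7064208984375), (73.93585968017578, 74.70645904541016), 24.92940330505371)
dark ((523.4280395507812, -184.6122283935547), 48.850440979003906) ((523.3347778320312, -184.399169921875), (96.20979309082031, 96.64054870605469), 25.859241485595703)
scene bail c [ 522.11135985 -186.88900643] mid [ 522.63166608 -184.60603589] ext 48.25724915116302 yaw 77.16115219752211
face ((517.9472045898438, -189.99769592285156), 37.91278076171875) ((517.9120483398438, -190.1734161376953), (67.7144546508789, 75.72632598876953), 122.48828887939453)
dark ((514.2452392578125, -191.16293334960938), 49.63414764404297) ((514.6918334960938, -190.64071655273438), (96.78057861328125, 98.37825775146484), 63.95488739013672)
shift cm [-29.705  17.597  -0.402] rz -0.1293
```

Emit:
play_rows(
  rows=[
    [255,[-0.6,0.4,0],[0,0,0]],
    [255,[-2,1.2,0],[0,0,0]],
    [255,[-4.2,2.5,0],[0,0,0]],
    [255,[-7,4.2,0],[0,0,-0.02]],
    [255,[-10,6,0],[0,0,-0.04]],
    [255,[-13,7.8,0],[0,0,-0.06]],
    [255,[-16,9.6,0],[0,0,-0.08]],
    [255,[-19,11.4,0],[0,0,-0.1]],
    [255,[-22,13.2,0],[0,0,-0.12]],
    [255,[-25,15,0],[0,0,-0.14]],
    [255,[-27.2,16.3,0],[0,0,-0.147]],
    [255,[-28.8,17.2,0],[0,0,-0.147]],
  ],
)

```text
clock: 6.08
eef_pos: [447.4, -154.7, 199.0]
tcp_rot: [3.141, 0.001, 1.29]
contact_force: [0.6, 0.9, -1.1]
opening: 0.174
```

Emit:
play_rows(
  rows=[
    [255,[-0.6,0.3,0],[0,0,0]],
    [255,[-0.9,0.4,0],[0,0,0]],
    [255,[-0.9,0.4,0],[0,0,0]],
    [255,[-0.9,0.4,0],[0,0,0]],
    [255,[-0.9,0.4,0],[0,0,0]],
    [255,[-0.9,0.4,0],[0,0,0]],
  ],
)

```text
clock: 6.58
eef_pos: [448.4, -160.0, 199.0]
tcp_rot: [-3.141, -0.0, 1.293]
contact_force: [0.5, 0.0, -1.5]
opening: 0.174
```

```bash
python3 c.py a -28.8 17.2 0 -.147;python3 c.py a -.9 .4 0;python3 - <<'E'
from h import *
s=readout.sense();print(s['eef_pos'],s['tcp_rot'],s['opening'],s['contact_force'],s['wrist_torque'])
a,d=grab_frame('scene');b,e=grab_frame('top');np.savez('g4.npz',a=a,b=b,d=d,e=e)
save(a,'pics/s4.png',(310,170,400,300),4.5);save(b,'pics/t4.png',(330,180,430,280),5)
E
```

```text
cmd [ 447.13 -151.12  198.98   74.01]
cmd [ 448.5  -160.87  198.98   74.01]
[ 448.44690888 -160.02420379  198.99193232] [-3.14148880e+00 -1.35750962e-04  1.29296116e+00] 0.17419427318593486 [ 0.47410754  0.01474078 -1.47631267] [ 0.0177401   0.05867288 -0.02049547]
```

View pics/s4.png

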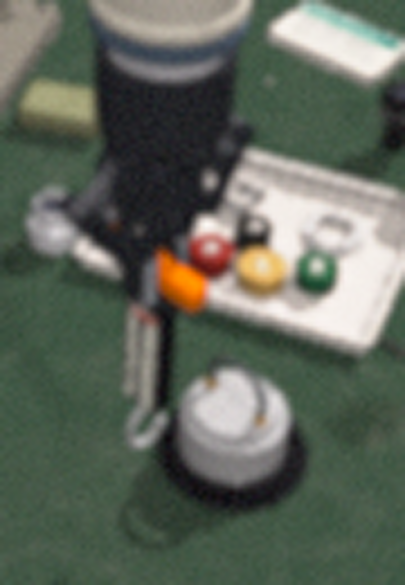

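View pics/t4.png

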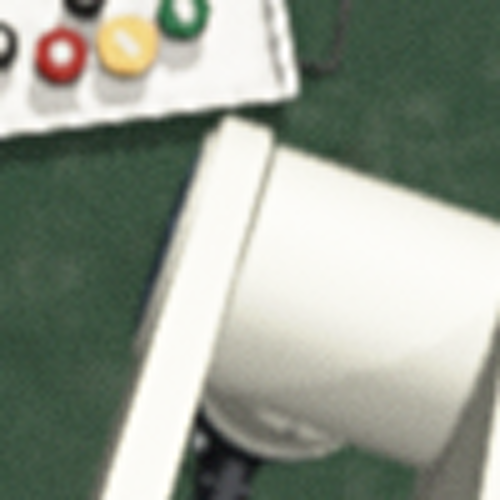

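```bash
python3 - <<'E'
from h import *
y=np.radians(-16);u=np.array([np.cos(y),np.sin(y),0]);v=np.array([-u[1],u[0],0]);Z=np.array([0,0,1.])
c=np.array([448.4,-160.2,73]);q=lambda p:((proj('scene',p)-[310,170])*4.5).round(0)
for n,p in dict(bend=c,low=c-7.5*Z,tip=c+13*u+8.5*Z,shank=c+10*Z,plus_y=c+38*v+145*Z,minus_y=c-38*v+145*Z,mid=c+153*Z).items():print(n,q(p))
w=np.array([524,-183.6,6])
for n,p in dict(bailtop=w+78*Z+2.5*Z,b1=w+14*v+76.5*Z,b2=w-14*v+76.5*Z,f1=w+22*v+42*Z,f2=w-22*v+42*Z).items():print(n,q(p))
im=cv2.imread('pics/s4.png');
for t in np.linspace(-14,14,29):
    p=q(w+t*v+(78-4*(t/14)**2)*Z);im[int(p[1]),int(p[0])]=(0,0,255)
for p in (c,c-7.5*Z,c+13*u+8.5*Z,w+22*v+42*Z,w-22*v+42*Z): cv2.circle(im,tuple(int(i) for i in q(p)),2,(255,0,255),-1)
cv2.imwrite('pics/s4o.png',cv2.resize(im[280:520,80:330],None,fx=3,fy=2.5))
E
```

```text
bend [143. 433.]
low [142. 441.]
tip [158. 414.]
shank [143. 422.]
plus_y [108. 230.]
minus_y [199. 298.]
mid [153. 253.]
bailtop [234. 360.]
b1 [218. 352.]
b2 [249. 376.]
f1 [206. 382.]
f2 [254. 419.]
```

View pics/s4o.png

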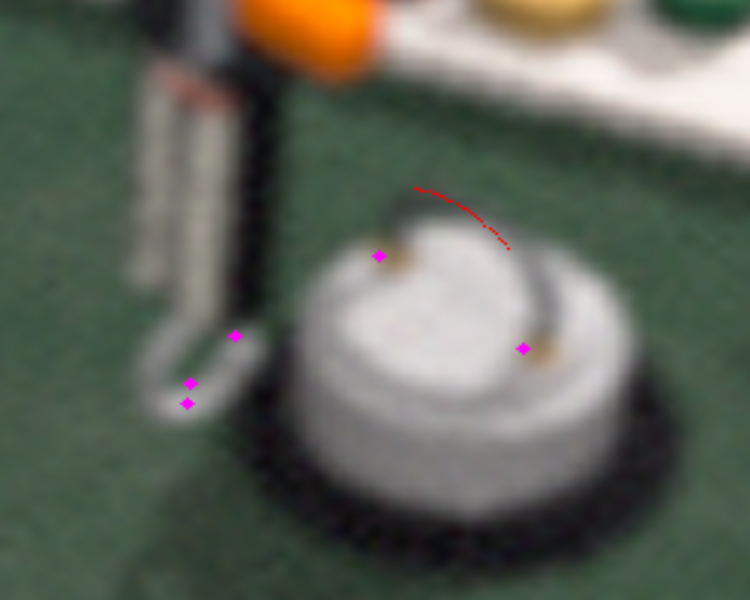

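```bash
python3 - <<'E'
from h import *
A=onz('scene',356.9,255.1,49);B=onz('scene',367.6,263.4,49);print(A,B,(A+B)/2,np.linalg.norm(A-B),np.degrees(np.arctan2(*(A-B)[1::-1])))
A=onz('top',370,237,49);B=onz('top',385.2,241.6,49);print(A,B,(A+B)/2,np.linalg.norm(A-B),np.degrees(np.arctan2(*(A-B)[1::-1])))
# golden pixel centroid
for n,f,k,g in(('top','top0.npz','p',(362,230,392,248)),('scene','scene0.npz','p',(350,248,375,270)),('scene','g4.npz','a',(350,248,375,270))):
    p=np.load(f)[k].astype(int);s=p[g[1]:g[3],g[0]:g[2]];w=np.clip(s[:,:,0]-s[:,:,2]-25,0,None)*(s[:,:,0]>s[:,:,1])
    l=cv2.connectedComponentsWithStats((w>0).astype(np.uint8))
    F=[]
    for i in range(1,l[0]):
        v,u=np.nonzero(l[1]==i);q=w[v,u]
        if q.sum()>30: c=((u*q).sum()/q.sum()+g[0],(v*q).sum()/q.sum()+g[1]);F.append(onz(n,*c,49));print(n,c,q.sum(),F[-1])
    if len(F)==2: print('mid',(F[0]+F[1])/2,np.linalg.norm(F[0]-F[1]),np.degrees(np.arctan2(*(F[0]-F[1])[1::-1])))
E
```

```text
[ 530.39214981 -165.75678395   49.        ] [ 518.28628748 -208.28383753   49.        ] [ 524.33921864 -187.02031074   49.        ] 44.2165375050366 74.11032815112173
[ 531.9527077  -163.30961308   49.        ] [ 519.03209255 -206.66519257   49.        ] [ 525.49240013 -184.98740283   49.        ] 45.239900194667975 73.40515150137571
top (np.float64(369.80128205128204), np.float64(237.19230769230768)) 156 [ 531.3893192  -162.72827399   49.        ]
top (np.float64(384.52), np.float64(241.424)) 125 [ 519.52240965 -204.72883936   49.        ]
mid [ 525.45586443 -183.72855668   49.        ] 43.64482826087011 74.22280342478703
scene (np.float64(356.4423076923077), np.float64(254.59615384615384)) 52 [ 531.46003099 -163.59826704   49.        ]
scene (np.float64(367.4347826086956), np.float64(263.1304347826087)) 69 [ 518.96316172 -207.38480154   49.        ]
mid [ 525.21159636 -185.49153429   49.        ] 45.53495740087712 74.0710209889866
scene (np.float64(356.484375), np.float64(254.578125)) 64 [ 531.59429866 -163.66910515   49.        ]
scene (np.float64(367.4320987654321), np.float64(263.1358024691358)) 81 [ 518.9400975  -207.38790537   49.        ]
mid [ 525.26719808 -185.52850526   49.        ] 45.51332002170872 73.8571618874287
```

```bash
python3 c.py g 475.3 -170.5 192.5 74.01;python3 c.py g 523.4 -184.2 192.5 74.01;python3 -c "
from h import *
s=readout.sense();print(s['clock'],s['eef_pos'],s['contact_force'])"
```

```text
shift cm [-0.188  2.842  0.648] rz 0.0001
shift cm [-0.18   7.843  0.648] rz 0.0001
6.6833 [ 448.53097837 -160.19606691  199.05717854] [-0.0222557   0.00773576 -1.51092454]
```

Emit:
play_rows(
  rows=[
    [255,[-0.1,0.3,0.3],[0,0,0]],
    [255,[-0.2,0.8,0.6],[0,0,0]],
    [255,[-0.24,1.4,0.65],[0,0,0]],
    [255,[-0.24,2,0.65],[0,0,0]],
    [255,[-0.24,2.4,0.65],[0,0,0]],
    [255,[-0.24,2.8,0.65],[0,0,0]],
    [255,[-0.24,3,0.65],[0,0,0]],
    [255,[-0.24,3,0.65],[0,0,0]],
    [255,[-0.24,3,0.65],[0,0,0]],
  ],
)

```text
clock: 7.43
eef_pos: [476.6, -171.4, 192.4]
tcp_rot: [-3.141, -0.0, 1.292]
contact_force: [0.4, -0.1, -2.2]
opening: 0.17
```

```bash
python3 c.py a -.24 3 .65;python3 - <<'E'
from h import *
s=readout.sense();print(s['eef_pos'],s['tcp_rot'],s['contact_force'])
a,d=grab_frame('scene')
y=np.radians(-16);u=np.array([np.cos(y),np.sin(y),0]);v=np.array([-u[1],u[0],0]);Z=np.array([0,0,1.])
c=s['eef_pos']+[0,0,19-145]
im=cv2.resize(a[230:290,325:385],None,fx=10,fy=10,interpolation=3)[:,:,::-1].copy()
q=lambda p:tuple(int(i) for i in (proj('scene',p)-[325,230]+.5)*10)
w=np.array([525.3,-184.8,6])
for p in (c,c-7.5*Z,c+13*u+8.5*Z,w+22*v+43*Z,w-22*v+43*Z,w+78*Z): cv2.circle(im,q(p),3,(255,0,255),-1)
cv2.imwrite('pics/s5.png',im)
E
```

```text
cmd [ 476.68 -171.44  192.48   74.01]
[ 476.62464277 -171.42729683  192.43484927] [-3.14134114e+00 -1.28025469e-05  1.29180125e+00] [ 0.38116294 -0.05430325 -2.21208031]
```

View pics/s5.png

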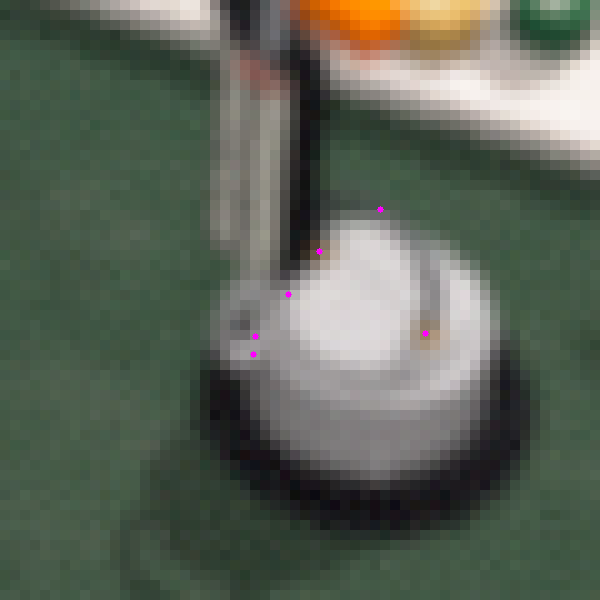

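The hook loop is at about (349,263) and lines up with the bail. I'll advance it under the wire.

Emit:
play_rows(
  rows=[
    [255,[0,0.4,0],[0,0,0]],
    [255,[-0.05,1,0],[0,0,0]],
    [255,[-0.05,1.6,0],[0,0,0]],
    [255,[-0.05,2.2,0],[0,0,0]],
    [255,[-0.05,2.8,0],[0,0,0]],
    [255,[-0.05,3.3,0],[0,0,0]],
    [255,[-0.05,3.8,0],[0,0,0]],
    [255,[-0.05,4.2,0],[0,0,0]],
    [255,[-0.05,4.6,0],[0,0,0]],
    [255,[-0.05,4.9,0],[0,0,0]],
    [255,[-0.05,4.9,0],[0,0,0]],
    [255,[-0.05,4.9,0],[0,0,0]],
  ],
)

```text
clock: 8.48
eef_pos: [523.6, -185.4, 192.4]
tcp_rot: [-3.141, -0.0, 1.292]
contact_force: [0.4, -0.3, -1.4]
opening: 0.171
```

```bash
cat > look.py <<'E'
from h import *
import sys
s=readout.sense();print(s['clock'],s['eef_pos'],s['tcp_rot'],s['contact_force'],s['wrist_torque'])
a,d=grab_frame('scene')
y=np.radians(-16);u=np.array([np.cos(y),np.sin(y),0]);v=np.array([-u[1],u[0],0]);Z=np.array([0,0,1.])
c=s['eef_pos']+[0,0,19-145]
im=cv2.resize(a[220:300,325:405],None,fx=9,fy=7.5,interpolation=3)[:,:,::-1].copy()
q=lambda p:tuple(int(i) for i in (proj('scene',p)-[325,220]+.5)*[9,7.5])
w=np.array([525.3,-184.8,6])
for p in (c,c-7.5*Z,c+13*u+8.5*Z,w+22*v+43*Z,w-22*v+43*Z,w+78*Z): cv2.circle(im,q(p),2,(255,0,255),-1)
cv2.imwrite(sys.argv[1],im); np.save('last.npy',a)
E
python3 c.py a -.05 4.9 0; python3 look.py pics/s6.png
```

```text
cmd [ 523.64 -185.41  192.48   74.01]
8.4833 [ 523.61106804 -185.38882042  192.4030331 ] [-3.14134108e+00 -2.45559439e-06  1.29185233e+00] [ 0.44462082 -0.32028056 -1.37642111] [-0.02906665  0.0138758  -0.00837525]
```

View pics/s6.png

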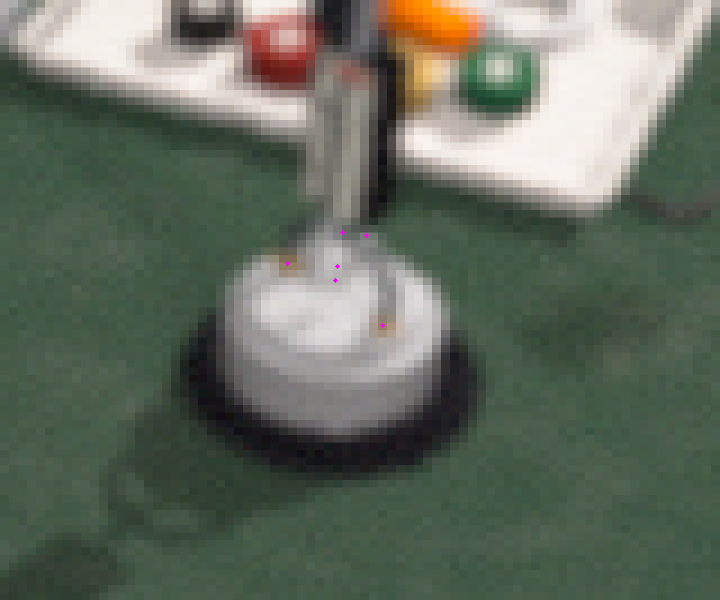

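The hook is under the bail, with the shank at about (362,246), and there is no side force. I'll lift slowly.

Emit:
play_rows(
  rows=[
    [255,[0,0,-0.1],[0,0,0]],
    [255,[0,0,-0.3],[0,0,0]],
    [255,[0,0,-0.5],[0,0,0]],
    [255,[0,0,-0.7],[0,0,0]],
    [255,[0,0,-0.9],[0,0,0]],
    [255,[0,0,-1.1],[0,0,0]],
    [255,[0,0,-1.3],[0,0,0]],
    [255,[0,0,-1.5],[0,0,0]],
    [255,[0,0,-1.7],[0,0,0]],
    [255,[0,0,-1.9],[0,0,0]],
    [255,[0,0,-2.1],[0,0,0]],
    [255,[0,0,-2.2],[0,0,0]],
  ],
)

```text
clock: 9.53
eef_pos: [523.6, -185.4, 214.7]
tcp_rot: [3.142, 0.0, 1.292]
contact_force: [-0.9, 0.0, -2.1]
opening: 0.173
```

```bash
python3 c.py a 0 0 -2.2; python3 look.py pics/s7.png
```

```text
cmd [ 523.64 -185.41  214.48   74.01]
9.5333 [ 523.62476995 -185.42915995  214.69134931] [3.14157085e+00 2.14150181e-05 1.29177909e+00] [-0.89063116  0.00337317 -2.09464127] [-0.01161661  0.00160112 -0.00611291]
```

View pics/s7.png

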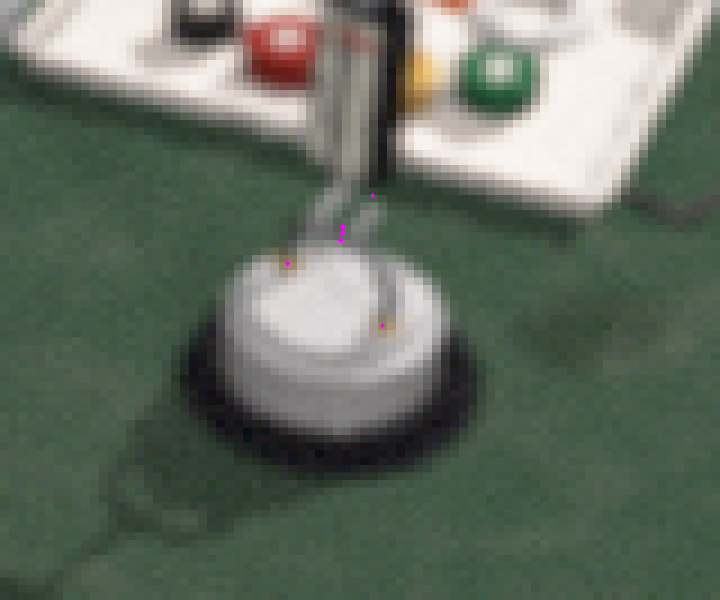

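The hook straddles the bail, with its tip at about (366,248) beyond the wire, and it is near contact. I'll continue lifting.

Emit:
play_rows(
  rows=[
    [255,[0,0,-0.1],[0,0,0]],
    [255,[0,0,-0.2],[0,0,0]],
    [255,[0,0,-0.3],[0,0,0]],
    [255,[0,0,-0.4],[0,0,0]],
    [255,[0,0,-0.5],[0,0,0]],
    [255,[0,0,-0.6],[0,0,0]],
    [255,[0,0,-0.7],[0,0,0]],
    [255,[0,0,-0.8],[0,0,0]],
    [255,[0,0,-0.9],[0,0,0]],
    [255,[0,0,-1.0],[0,0,0]],
    [255,[0,0,-1.0],[0,0,0]],
  ],
)

```text
clock: 10.5
eef_pos: [523.6, -185.4, 224.6]
tcp_rot: [3.142, -0.0, 1.292]
contact_force: [0.3, 0.4, -4.7]
opening: 0.174
```

```bash
python3 c.py a 0 0 -1; python3 look.py pics/s8.png
```

```text
cmd [ 523.64 -185.41  224.48   74.01]
10.5 [ 523.63553213 -185.39178096  224.63222607] [ 3.14158603e+00 -3.13594419e-05  1.29177082e+00] [ 0.27251374  0.35897845 -4.68153764] [-0.01332881 -0.01282367  0.01711589]
```

View pics/s8.png

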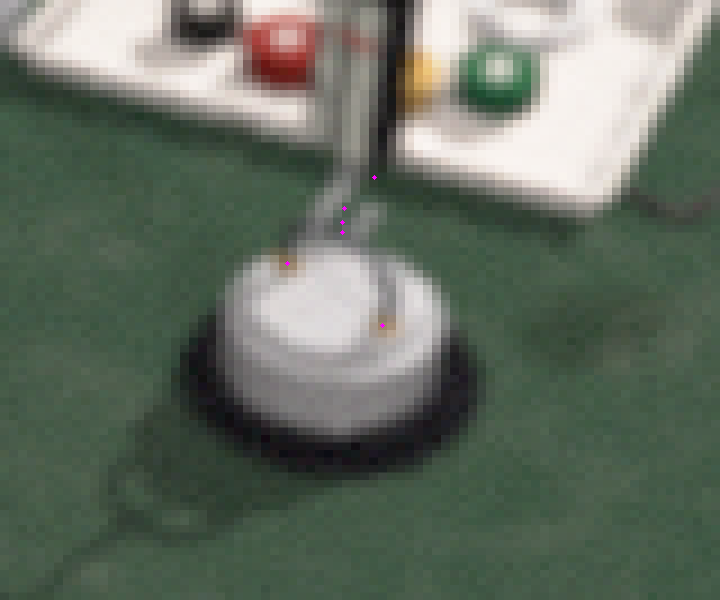

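Emit:
play_rows(
  rows=[
    [255,[0,0,-0.1],[0,0,0]],
    [255,[0,0,-0.2],[0,0,0]],
    [255,[0,0,-0.3],[0,0,0]],
    [255,[0,0,-0.4],[0,0,0]],
    [255,[0,0,-0.5],[0,0,0]],
    [255,[0,0,-0.6],[0,0,0]],
    [255,[0,0,-0.7],[0,0,0]],
    [255,[0,0,-0.8],[0,0,0]],
    [255,[0,0,-0.8],[0,0,0]],
    [255,[0,0,-0.8],[0,0,0]],
  ],
)

```text
clock: 11.38
eef_pos: [523.6, -185.4, 232.5]
tcp_rot: [-3.142, -0.0, 1.292]
contact_force: [0.4, 0.1, -5.7]
opening: 0.171
```

```bash
python3 c.py a 0 0 -.8; python3 look.py pics/s9.png
```

```text
cmd [ 523.64 -185.41  232.48   74.01]
11.3833 [ 523.61776329 -185.38266091  232.49597082] [-3.14158001e+00 -3.63263996e-06  1.29183333e+00] [ 0.41719512  0.10190086 -5.69614135] [-0.01686621 -0.0543026  -0.00806665]
```

View pics/s9.png

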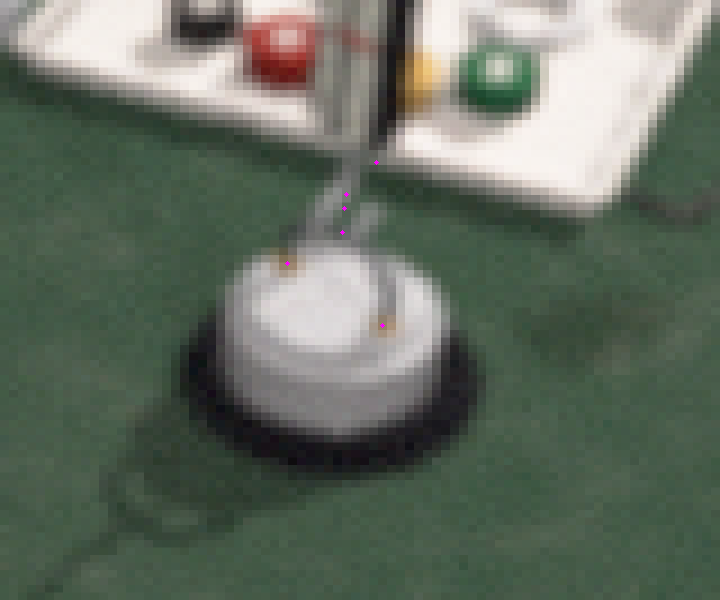

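Emit:
play_rows(
  rows=[
    [255,[0,0,-0.1],[0,0,0]],
    [255,[0,0,-0.2],[0,0,0]],
    [255,[0,0,-0.3],[0,0,0]],
    [255,[0,0,-0.4],[0,0,0]],
    [255,[0,0,-0.5],[0,0,0]],
    [255,[0,0,-0.6],[0,0,0]],
    [255,[0,0,-0.7],[0,0,0]],
    [255,[0,0,-0.8],[0,0,0]],
    [255,[0,0,-0.8],[0,0,0]],
    [255,[0,0,-0.8],[0,0,0]],
  ],
)

```text
clock: 12.27
eef_pos: [523.6, -185.4, 240.5]
tcp_rot: [3.142, -0.0, 1.292]
contact_force: [-0.3, 1.0, -5.8]
opening: 0.169
```

```bash
python3 c.py a 0 0 -.8; cat > gold.py <<'E'
from h import *
import sys
s=readout.sense();print(s['clock'],s['eef_pos'].round(2),s['contact_force'].round(2),s['wrist_torque'].round(3))
a,_=grab_frame('scene');np.save('last.npy',a)
g=(335,235,400,285);p=a.astype(int);t=p[g[1]:g[3],g[0]:g[2]]
w=np.clip(t[:,:,0]-t[:,:,2]-25,0,None)*(t[:,:,0]>t[:,:,1])
l=cv2.connectedComponentsWithStats((w>0).astype(np.uint8))
for i in range(1,l[0]):
    v,u=np.nonzero(l[1]==i);q=w[v,u]
    if q.sum()>30: print('gold',((u*q).sum()/q.sum()+g[0]).round(2),((v*q).sum()/q.sum()+g[1]).round(2),q.sum())
if len(sys.argv)>1: save(a,sys.argv[1],(325,210,405,300),7.5 if False else 6.6)
E
python3 gold.py
```

```text
cmd [ 523.64 -185.41  240.48   74.01]
12.2667 [ 523.65 -185.41  240.54] [-0.32  0.95 -5.77] [-0.002  0.002 -0.02 ]
gold 356.54 254.63 71
gold 367.41 263.13 75
```

Emit:
play_rows(
  rows=[
    [255,[0,0,-0.1],[0,0,0]],
    [255,[0,0,-0.2],[0,0,0]],
    [255,[0,0,-0.3],[0,0,0]],
    [255,[0,0,-0.4],[0,0,0]],
    [255,[0,0,-0.5],[0,0,0]],
    [255,[0,0,-0.6],[0,0,0]],
    [255,[0,0,-0.6],[0,0,0]],
    [255,[0,0,-0.6],[0,0,0]],
  ],
)

```text
clock: 12.98
eef_pos: [523.6, -185.4, 246.5]
tcp_rot: [-3.142, 0.0, 1.292]
contact_force: [0.0, -0.3, -6.5]
opening: 0.169
```

```bash
python3 c.py a 0 0 -.6; python3 gold.py
```

```text
cmd [ 523.64 -185.41  246.48   74.01]
12.9833 [ 523.62 -185.42  246.49] [ 0.04 -0.32 -6.5 ] [ 0.001 -0.038  0.   ]
gold 370.39 235.06 33
gold 356.48 254.58 71
gold 367.44 263.13 75
```

Emit:
play_rows(
  rows=[
    [255,[0,0,-0.1],[0,0,0]],
    [255,[0,0,-0.2],[0,0,0]],
    [255,[0,0,-0.3],[0,0,0]],
    [255,[0,0,-0.4],[0,0,0]],
    [255,[0,0,-0.5],[0,0,0]],
    [255,[0,0,-0.6],[0,0,0]],
    [255,[0,0,-0.7],[0,0,0]],
    [255,[0,0,-0.8],[0,0,0]],
    [255,[0,0,-0.8],[0,0,0]],
    [255,[0,0,-0.8],[0,0,0]],
  ],
)

```text
clock: 13.87
eef_pos: [523.6, -185.4, 254.5]
tcp_rot: [-3.142, -0.0, 1.292]
contact_force: [0.0, -0.2, -8.2]
opening: 0.169
```

```bash
python3 c.py a 0 0 -.8; python3 gold.py
```

```text
cmd [ 523.64 -185.41  254.48   74.01]
13.8667 [ 523.6  -185.4   254.49] [ 0.01 -0.2  -8.16] [-0.047 -0.061  0.03 ]
gold 368.39 235.18 179
gold 356.54 254.67 72
gold 367.45 263.08 84
```

Emit:
play_rows(
  rows=[
    [255,[0,0,-0.1],[0,0,0]],
    [255,[0,0,-0.2],[0,0,0]],
    [255,[0,0,-0.3],[0,0,0]],
    [255,[0,0,-0.4],[0,0,0]],
    [255,[0,0,-0.5],[0,0,0]],
    [255,[0,0,-0.6],[0,0,0]],
    [255,[0,0,-0.7],[0,0,0]],
    [255,[0,0,-0.8],[0,0,0]],
    [255,[0,0,-0.8],[0,0,0]],
    [255,[0,0,-0.8],[0,0,0]],
  ],
)

```text
clock: 14.75
eef_pos: [523.6, -185.4, 262.5]
tcp_rot: [3.142, -0.0, 1.292]
contact_force: [0.2, -0.2, -8.6]
opening: 0.174
```

```bash
python3 c.py a 0 0 -.8; python3 gold.py
```

```text
cmd [ 523.64 -185.41  262.48   74.01]
14.75 [ 523.65 -185.4   262.51] [ 0.16 -0.25 -8.63] [-0.044 -0.079  0.001]
gold 368.32 235.16 190
gold 356.45 254.58 71
gold 367.39 263.12 85
```

Emit:
play_rows(
  rows=[
    [255,[0,0,-0.1],[0,0,0]],
    [255,[0,0,-0.2],[0,0,0]],
    [255,[0,0,-0.3],[0,0,0]],
    [255,[0,0,-0.4],[0,0,0]],
    [255,[0,0,-0.5],[0,0,0]],
    [255,[0,0,-0.6],[0,0,0]],
    [255,[0,0,-0.7],[0,0,0]],
    [255,[0,0,-0.8],[0,0,0]],
    [255,[0,0,-0.8],[0,0,0]],
    [255,[0,0,-0.8],[0,0,0]],
  ],
)

```text
clock: 15.63
eef_pos: [523.7, -185.4, 270.6]
tcp_rot: [3.141, 0.0, 1.292]
contact_force: [-0.8, -0.1, -9.7]
opening: 0.17
```

```bash
python3 c.py a 0 0 -.8; python3 gold.py pics/s12.png
```

```text
cmd [ 523.64 -185.41  270.48   74.01]
15.6333 [ 523.72 -185.43  270.59] [-0.75 -0.12 -9.66] [-0.01   0.047  0.068]
gold 368.29 235.14 187
gold 356.93 253.84 81
gold 367.85 262.14 94
```

View pics/s12.png

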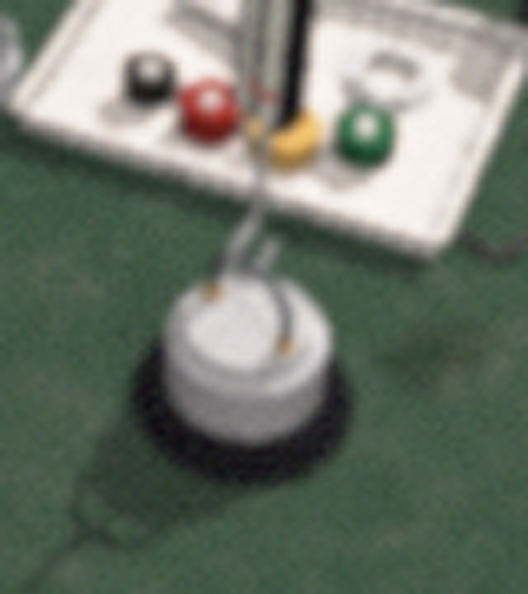

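```bash
python3 - <<'E'
from h import *
P=np.array([525.3,-184.8,49.]);b=proj('scene',P)
for d in([0,0,10],[10,0,0],[0,10,0]): print(d,proj('scene',P+d)-b)
E
```

```text
[0, 0, 10] [ 0.23685894 -2.32152795]
[10, 0, 0] [ 1.57600561 -2.07583242]
[0, 10, 0] [-2.95009655 -1.34672998]
```

Emit:
play_rows(
  rows=[
    [255,[0,0,-0.1],[0,0,0]],
    [255,[0,0,-0.2],[0,0,0]],
    [255,[0,0,-0.3],[0,0,0]],
    [255,[0,0,-0.4],[0,0,0]],
    [255,[0,0,-0.5],[0,0,0]],
    [255,[0,0,-0.6],[0,0,0]],
    [255,[0,0,-0.7],[0,0,0]],
    [255,[0,0,-0.8],[0,0,0]],
    [255,[0,0,-0.9],[0,0,0]],
    [255,[0,0,-1.0],[0,0,0]],
    [255,[0,0,-1.0],[0,0,0]],
    [255,[0,0,-1.0],[0,0,0]],
  ],
)

```text
clock: 16.68
eef_pos: [523.7, -185.5, 280.6]
tcp_rot: [3.141, 0.0, 1.292]
contact_force: [-0.1, -0.3, -9.3]
opening: 0.173
```

```bash
python3 c.py a 0 0 -1; python3 gold.py pics/s13.png
```

```text
cmd [ 523.64 -185.41  280.48   74.01]
16.6833 [ 523.72 -185.45  280.6 ] [-0.07 -0.29 -9.31] [0.014 0.012 0.027]
gold 368.3 235.13 186
gold 357.27 251.47 86
gold 368.08 259.55 80
```

View pics/s13.png

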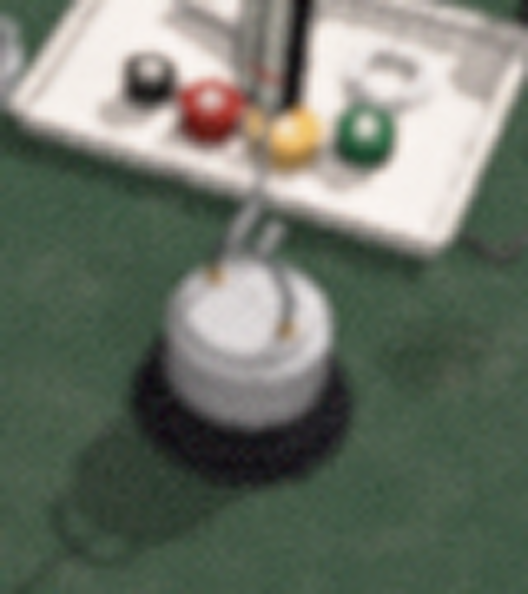

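The weight is off the floor by about 13 to 14 mm, judged from the gold feet. The clearance asked for needs about 18 mm, so I'll raise it a further 4.5 mm and hold.

Emit:
play_rows(
  rows=[
    [255,[0,0,-0.05],[0,0,0]],
    [255,[0,0,-0.12],[0,0,0]],
    [255,[0,0,-0.2],[0,0,0]],
    [255,[0,0,-0.28],[0,0,0]],
    [255,[0,0,-0.36],[0,0,0]],
    [255,[0,0,-0.42],[0,0,0]],
    [255,[0,0,-0.45],[0,0,0]],
    [255,[0,0,-0.45],[0,0,0]],
    [255,[0,0,-0.45],[0,0,0]],
    [255,[0,0,-0.45],[0,0,0]],
  ],
)

```text
clock: 17.57
eef_pos: [523.6, -185.4, 284.9]
tcp_rot: [-3.141, 0.0, 1.292]
contact_force: [0.0, -0.7, -9.4]
opening: 0.17
```

```bash
python3 c.py a 0 0 -.45; python3 gold.py pics/s14.png; python3 - <<'E'
from h import *
# measure weight bottom edge: project underside circle for heights
a=np.load('last.npy');np.save('hang.npy',a)
im=cv2.resize(a[225:295,325:405],None,fx=9,fy=8.5,interpolation=3)[:,:,::-1].copy()
q=lambda p:tuple(int(i) for i in (proj('scene',p)-[325,225]+.5)*[9,8.5])
for z,col in((24,(255,0,255)),(14,(0,255,255))):
    for t in np.radians(np.arange(0,360,4)):
        R=36 if z==24 else 46; c=(525.3,-185.2)
        cv2.circle(im,q((c[0]+R*np.cos(t),c[1]+R*np.sin(t),z)),1,col,-1)
cv2.imwrite('pics/s14o.png',im)
E
```

```text
cmd [ 523.64 -185.41  284.98   74.01]
17.5667 [ 523.59 -185.4   284.93] [ 0.04 -0.74 -9.42] [0.02  0.003 0.001]
gold 368.31 235.18 206
gold 357.63 250.62 99
gold 368.0 259.06 77
```

View pics/s14o.png

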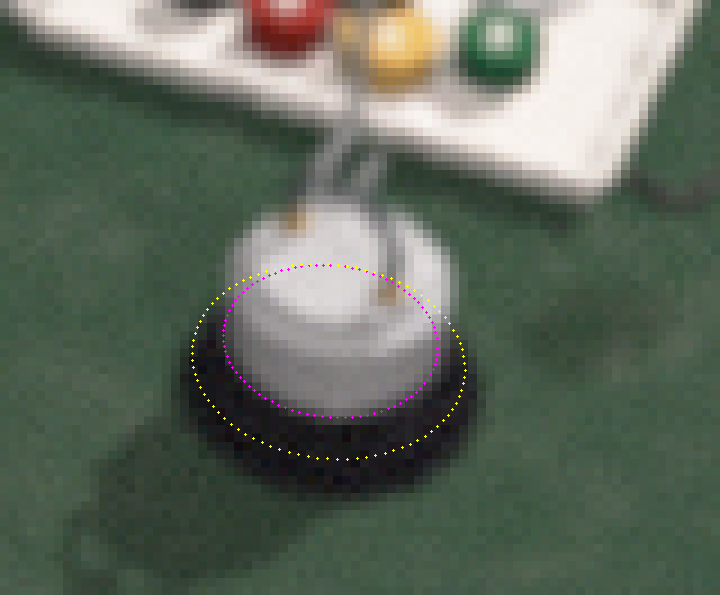

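The underside matches the z=24 mm outline, about 10 mm above the rim. I'll trim up 0.8 mm and hold still.

Emit:
play_rows(
  rows=[
    [255,[0,0,-0.03],[0,0,0]],
    [255,[0,0,-0.06],[0,0,0]],
    [255,[0,0,-0.08],[0,0,0]],
    [255,[0,0,-0.08],[0,0,0]],
    [255,[0,0,-0.08],[0,0,0]],
    [255,[0,0,-0.08],[0,0,0]],
    [255,[0,0,-0.08],[0,0,0]],
    [255,[0,0,-0.08],[0,0,0]],
    [255,[0,0,-0.08],[0,0,0]],
    [255,[0,0,-0.08],[0,0,0]],
    [255,[0,0,-0.08],[0,0,0]],
    [255,[0,0,-0.08],[0,0,0]],
  ],
)

```text
clock: 18.62
eef_pos: [523.6, -185.4, 285.8]
tcp_rot: [-3.142, -0.0, 1.292]
contact_force: [-0.5, -0.1, -9.9]
opening: 0.17
```

```bash
python3 c.py a 0 0 -.08; python3 gold.py; python3 gold.py
```

```text
cmd [ 523.64 -185.41  285.78   74.01]
18.6167 [ 523.64 -185.43  285.77] [-0.54 -0.06 -9.91] [0.053 0.031 0.014]
gold 368.24 235.14 185
gold 357.48 250.51 67
gold 368.4 258.5 105
18.6667 [ 523.66 -185.42  285.78] [-0.08 -0.1  -9.49] [-0.034 -0.047 -0.017]
gold 368.28 235.19 193
gold 357.47 250.48 66
gold 368.42 258.52 109
```

Emit:
play_rows(
  rows=[
    [255,[0,0,0],[0,0,0]],
    [255,[0,0,0],[0,0,0]],
    [255,[0,0,0],[0,0,0]],
    [255,[0,0,0],[0,0,0]],
    [255,[0,0,0],[0,0,0]],
    [255,[0,0,0],[0,0,0]],
    [255,[0,0,0],[0,0,0]],
    [255,[0,0,0],[0,0,0]],
    [255,[0,0,0],[0,0,0]],
    [255,[0,0,0],[0,0,0]],
    [255,[0,0,0],[0,0,0]],
    [255,[0,0,0],[0,0,0]],
  ],
)

```text
clock: 19.72
eef_pos: [523.7, -185.4, 285.8]
tcp_rot: [3.142, -0.0, 1.292]
contact_force: [0.6, 0.4, -9.8]
opening: 0.173
```

```bash
python3 gold.py
```

```text
19.7167 [ 523.66 -185.42  285.79] [ 0.55  0.44 -9.84] [-0.03   0.027  0.011]
gold 368.28 235.16 194
gold 357.4 250.48 63
gold 368.39 258.5 109
```

Emit:
play_rows(
  rows=[
    [255,[0,0,0],[0,0,0]],
    [255,[0,0,0],[0,0,0]],
    [255,[0,0,0],[0,0,0]],
    [255,[0,0,0],[0,0,0]],
    [255,[0,0,0],[0,0,0]],
    [255,[0,0,0],[0,0,0]],
    [255,[0,0,0],[0,0,0]],
    [255,[0,0,0],[0,0,0]],
    [255,[0,0,0],[0,0,0]],
    [255,[0,0,0],[0,0,0]],
    [255,[0,0,0],[0,0,0]],
    [255,[0,0,0],[0,0,0]],
  ],
)

```text
clock: 20.77
eef_pos: [523.6, -185.4, 285.8]
tcp_rot: [3.142, -0.0, 1.292]
contact_force: [0.3, 0.5, -9.4]
opening: 0.171
```

```bash
python3 gold.py pics/s15.png
```

```text
20.7667 [ 523.65 -185.39  285.78] [ 0.29  0.46 -9.45] [-0.019  0.011  0.025]
gold 368.24 235.17 199
gold 357.47 250.53 62
gold 368.34 258.53 115
```

View pics/s15.png

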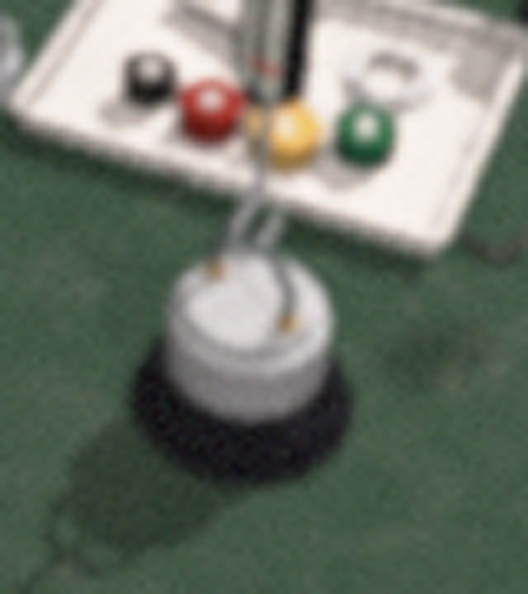

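The gold feet stayed still within 0.1 px from 18.6 to 20.8 s, so the weight hung still. Now I'll lower it gently.

Emit:
play_rows(
  rows=[
    [255,[0,0,0.05],[0,0,0]],
    [255,[0,0,0.15],[0,0,0]],
    [255,[0,0,0.25],[0,0,0]],
    [255,[0,0,0.35],[0,0,0]],
    [255,[0,0,0.45],[0,0,0]],
    [255,[0,0,0.55],[0,0,0]],
    [255,[0,0,0.65],[0,0,0]],
    [255,[0,0,0.75],[0,0,0]],
    [255,[0,0,0.85],[0,0,0]],
    [255,[0,0,0.92],[0,0,0]],
    [255,[0,0,0.98],[0,0,0]],
    [255,[0,0,1.04],[0,0,0]],
  ],
)

```text
clock: 21.82
eef_pos: [523.7, -185.4, 275.4]
tcp_rot: [3.142, 0.0, 1.292]
contact_force: [-0.1, -0.4, -9.8]
opening: 0.166
```

Emit:
play_rows(
  rows=[
    [255,[0,0,0.05],[0,0,0]],
    [255,[0,0,0.1],[0,0,0]],
    [255,[0,0,0.15],[0,0,0]],
    [255,[0,0,0.2],[0,0,0]],
    [255,[0,0,0.25],[0,0,0]],
    [255,[0,0,0.3],[0,0,0]],
    [255,[0,0,0.35],[0,0,0]],
    [255,[0,0,0.4],[0,0,0]],
    [255,[0,0,0.45],[0,0,0]],
    [255,[0,0,0.5],[0,0,0]],
    [255,[0,0,0.55],[0,0,0]],
    [255,[0,0,0.6],[0,0,0]],
  ],
)

```text
clock: 22.82
eef_pos: [523.6, -185.4, 269.3]
tcp_rot: [-3.142, -0.0, 1.292]
contact_force: [-0.6, 0.1, -9.2]
opening: 0.175
```

```bash
python3 c.py a 0 0 1.04;python3 c.py a 0 0 .6; python3 gold.py
```

```text
cmd [ 523.64 -185.41  275.38   74.01]
cmd [ 523.64 -185.41  269.38   74.01]
22.8167 [ 523.64 -185.41  269.34] [-0.63  0.07 -9.21] [-0.027  0.03   0.022]
gold 368.16 235.17 184
gold 357.02 254.34 80
gold 367.54 262.64 56
```

Emit:
play_rows(
  rows=[
    [255,[0,0,0.05],[0,0,0]],
    [255,[0,0,0.1],[0,0,0]],
    [255,[0,0,0.15],[0,0,0]],
    [255,[0,0,0.2],[0,0,0]],
    [255,[0,0,0.25],[0,0,0]],
    [255,[0,0,0.3],[0,0,0]],
    [255,[0,0,0.35],[0,0,0]],
    [255,[0,0,0.4],[0,0,0]],
    [255,[0,0,0.45],[0,0,0]],
    [255,[0,0,0.5],[0,0,0]],
    [255,[0,0,0.55],[0,0,0]],
    [255,[0,0,0.6],[0,0,0]],
  ],
)

```text
clock: 23.87
eef_pos: [523.7, -185.4, 263.4]
tcp_rot: [3.141, 0.0, 1.292]
contact_force: [-0.4, -0.8, -7.5]
opening: 0.171
```

```bash
python3 c.py a 0 0 .6; python3 gold.py pics/s16.png
```

```text
cmd [ 523.64 -185.41  263.38   74.01]
23.8667 [ 523.7  -185.43  263.37] [-0.41 -0.79 -7.51] [-0.057 -0.017  0.018]
gold 368.26 235.15 195
gold 356.92 254.57 77
gold 367.48 262.82 79
```

View pics/s16.png

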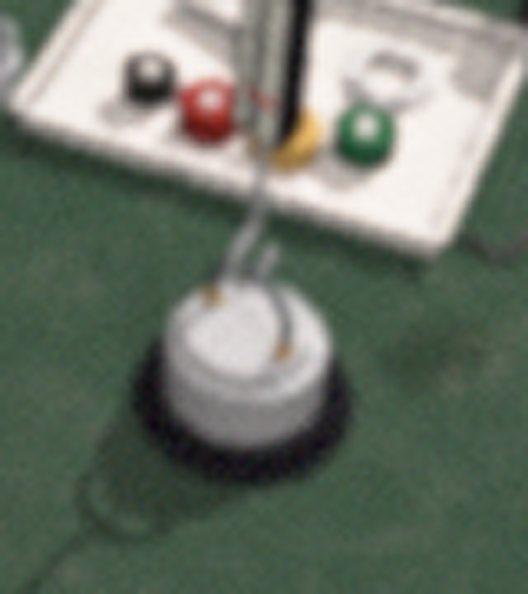

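The weight is seated. The gold feet are back within 0.5 px of where they began and the force is falling. I'll slacken the hook.

Emit:
play_rows(
  rows=[
    [255,[0,0,0.1],[0,0,0]],
    [255,[0,0,0.3],[0,0,0]],
    [255,[0,0,0.5],[0,0,0]],
    [255,[0,0,0.7],[0,0,0]],
    [255,[0,0,0.9],[0,0,0]],
    [255,[0,0,1.1],[0,0,0]],
    [255,[0,0,1.3],[0,0,0]],
    [255,[0,0,1.5],[0,0,0]],
    [255,[0,0,1.7],[0,0,0]],
    [255,[0,0,1.9],[0,0,0]],
    [255,[0,0,2.1],[0,0,0]],
    [255,[0,0,2.3],[0,0,0]],
  ],
)

```text
clock: 24.92
eef_pos: [523.8, -185.5, 240.4]
tcp_rot: [3.141, 0.0, 1.292]
contact_force: [0.0, -1.6, -6.1]
opening: 0.17
```

Emit:
play_rows(
  rows=[
    [255,[0,0,0.2],[0,0,0]],
    [255,[0,0,0.4],[0,0,0]],
    [255,[0,0,0.6],[0,0,0]],
    [255,[0,0,0.8],[0,0,0]],
    [255,[0,0,1],[0,0,0]],
    [255,[0,0,1.2],[0,0,0]],
    [255,[0,0,1.4],[0,0,0]],
    [255,[0,0,1.6],[0,0,0]],
    [255,[0,0,1.8],[0,0,0]],
    [255,[0,0,2],[0,0,0]],
    [255,[0,0,2.2],[0,0,0]],
    [255,[0,0,2.4],[0,0,0]],
  ],
)

```text
clock: 25.92
eef_pos: [523.8, -185.5, 216.3]
tcp_rot: [3.141, 0.0, 1.292]
contact_force: [1.5, -0.8, -3.1]
opening: 0.172
```

```bash
python3 c.py a 0 0 2.3;python3 c.py a 0 0 2.4; python3 gold.py pics/s17.png
```

```text
cmd [ 523.64 -185.41  240.38   74.01]
cmd [ 523.64 -185.41  216.38   74.01]
25.9167 [ 523.76 -185.45  216.34] [ 1.5  -0.77 -3.08] [-0.389 -0.282 -0.004]
gold 357.45 254.64 98
gold 367.91 263.3 94
```

View pics/s17.png

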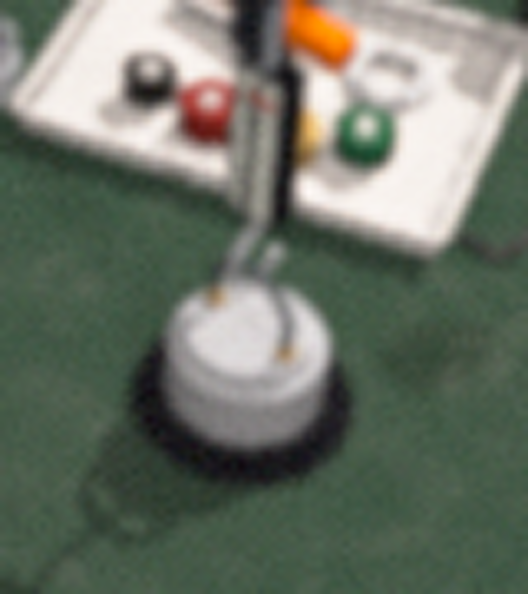

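The gold feet moved about 0.5 px to the right and there is a side force of about 1.7 N. I'll go down a bit to release the tension, then check.

Emit:
play_rows(
  rows=[
    [255,[0,0,0.1],[0,0,0]],
    [255,[0,0,0.2],[0,0,0]],
    [255,[0,0,0.3],[0,0,0]],
    [255,[0,0,0.4],[0,0,0]],
    [255,[0,0,0.4],[0,0,0]],
  ],
)

```text
clock: 26.38
eef_pos: [523.6, -185.4, 212.3]
tcp_rot: [-3.141, -0.0, 1.292]
contact_force: [1.5, -1.6, -3.7]
opening: 0.179
```

```bash
python3 c.py a 0 0 .4; python3 gold.py pics/s18.png
```

```text
cmd [ 523.64 -185.41  212.38   74.01]
26.3833 [ 523.61 -185.37  212.25] [ 1.52 -1.65 -3.73] [-0.238 -0.203  0.03 ]
gold 357.51 254.65 96
gold 367.95 263.3 92
```

View pics/s18.png

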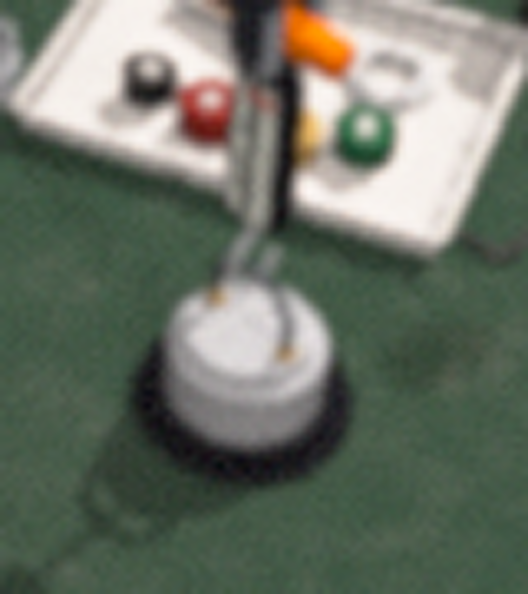

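```bash
python3 - <<'E'
from h import *
a=np.load('last.npy');im=cv2.resize(a[200:280,335:395],None,fx=7.2,fy=7.2,interpolation=2)
o=cv2.imread('pics/s7.png')[:,:,::-1] # 9 x 7.5 scale, origin 325,220
o=cv2.resize(o[:,90:630],None,fx=.8,fy=.96);o=np.vstack([np.zeros((144,o.shape[1],3),np.uint8),o])[:576,:432]
cv2.imwrite('pics/cmp.png',np.hstack([im[:,:390],o[:,:390]])[:,:,::-1])
E
```

```text
(no output)
```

View pics/cmp.png

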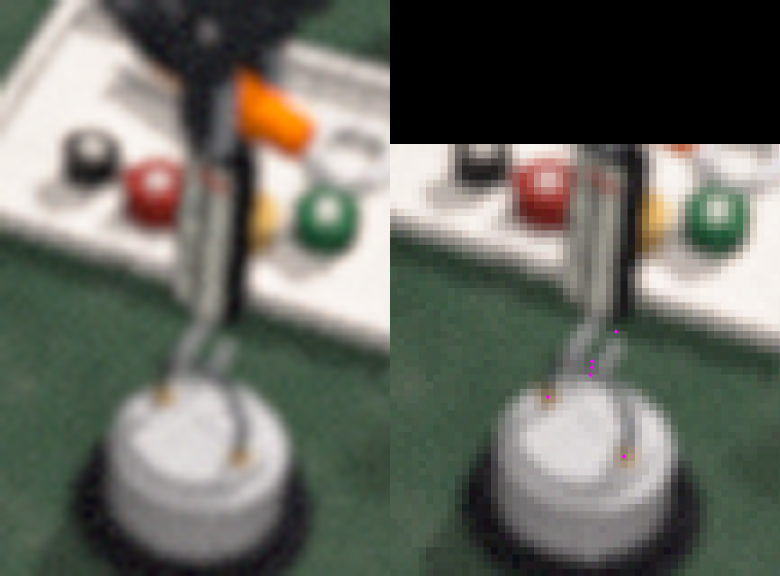

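Emit:
play_rows(
  rows=[
    [255,[0,0,0],[0,0,0]],
    [255,[0,0,0],[0,0,0]],
  ],
)

```text
clock: 26.6
eef_pos: [523.6, -185.4, 212.4]
tcp_rot: [3.142, -0.0, 1.292]
contact_force: [1.7, -0.5, -2.7]
opening: 0.17
```

```bash
python3 gold.py; python3 gold.py;python3 - <<'E'
from h import *
a=np.load('last.npy');save(a,'pics/n1.png',(340,195,390,270),8)
a=np.load('hang.npy');save(a,'pics/n2.png',(340,175,390,250),8)
E
```

```text
26.6 [ 523.65 -185.4   212.44] [ 1.74 -0.52 -2.7 ] [-0.244 -0.239  0.018]
gold 357.49 254.65 97
gold 368.01 263.35 92
26.65 [ 523.65 -185.4   212.45] [ 1.73 -1.06 -2.7 ] [-0.264 -0.213 -0.009]
gold 357.44 254.63 103
gold 368.01 263.26 99
```

View pics/n1.png

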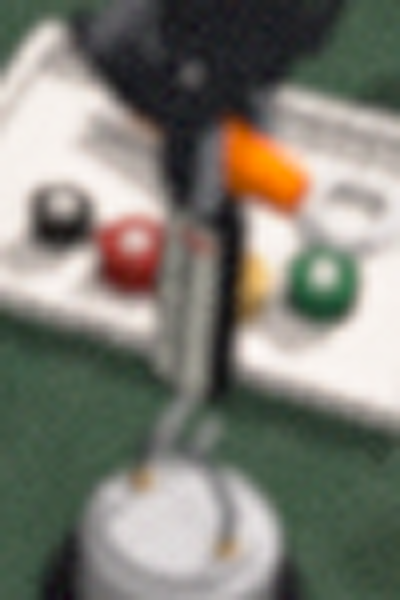

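View pics/n2.png

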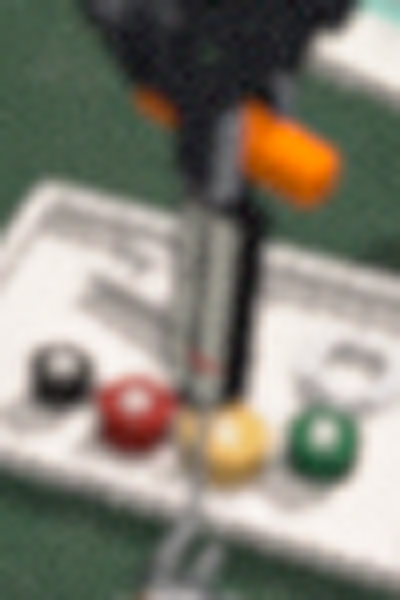

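The scale is not tilted. The weight sits about 1.5 to 3 mm further along +x than the hook bend, so the wire is riding the tip side. I'll ease the hook 2.5 mm forward, then lower it.

Emit:
play_rows(
  rows=[
    [255,[0,0.08,0.05],[0,0,0]],
    [255,[0,0.16,0.1],[0,0,0]],
    [255,[0,0.25,0.15],[0,0,0]],
    [255,[0,0.25,0.25],[0,0,0]],
    [255,[0,0.25,0.4],[0,0,0]],
    [255,[0,0.25,0.5],[0,0,0]],
    [255,[0,0.25,0.5],[0,0,0]],
  ],
)

```text
clock: 27.28
eef_pos: [525.9, -186.0, 207.1]
tcp_rot: [-3.141, -0.0, 1.292]
contact_force: [0.6, 0.3, -1.8]
opening: 0.171
```

```bash
python3 c.py a 0 .25 .5; python3 gold.py; python3 gold.py pics/s19.png
```

```text
cmd [ 526.05 -186.1   207.38   74.01]
27.2833 [ 525.88 -186.    207.07] [ 0.61  0.3  -1.84] [ 0.037 -0.05   0.036]
gold 357.44 254.62 98
gold 367.98 263.27 95
27.3333 [ 525.92 -186.03  207.21] [-0.49 -0.09 -1.55] [-0.042 -0.011  0.008]
gold 357.5 254.58 101
gold 367.92 263.33 99
```

View pics/s19.png

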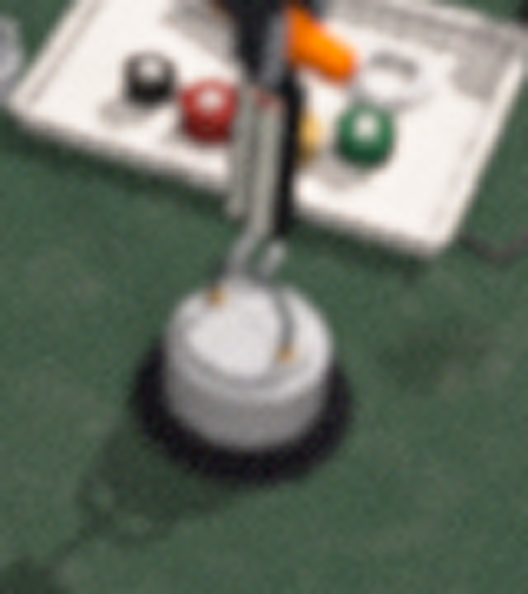

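The hook is slack, carrying only the scale's own weight, and the weight has not moved. I'll lower it clear of the wire.

Emit:
play_rows(
  rows=[
    [255,[0,0,0.2],[0,0,0]],
    [255,[0,0,0.4],[0,0,0]],
    [255,[0,0,0.6],[0,0,0]],
    [255,[0,0,0.8],[0,0,0]],
    [255,[0,0,1],[0,0,0]],
    [255,[0,0,1.2],[0,0,0]],
    [255,[0,0,1.4],[0,0,0]],
    [255,[0,0,1.45],[0,0,0]],
    [255,[0,0,1.45],[0,0,0]],
  ],
)

```text
clock: 28.13
eef_pos: [525.9, -186.1, 192.7]
tcp_rot: [-3.141, 0.0, 1.292]
contact_force: [0.1, -0.6, -1.8]
opening: 0.174
```

```bash
python3 c.py a 0 0 1.45; python3 gold.py pics/s20.png; python3 - <<'E'
from h import *
A=onz('scene',357.47,254.6,49);B=onz('scene',367.95,263.3,49);print((A+B)/2,np.degrees(np.arctan2(*(A-B)[1::-1])))
E
```

```text
cmd [ 526.05 -186.1   192.88   74.01]
28.1333 [ 525.95 -186.07  192.65] [ 0.11 -0.59 -1.84] [-0.057 -0.048 -0.025]
gold 357.46 254.63 99
gold 367.94 263.28 95
[ 526.16523499 -187.5907467    49.        ] 71.9455656675743
```

View pics/s20.png

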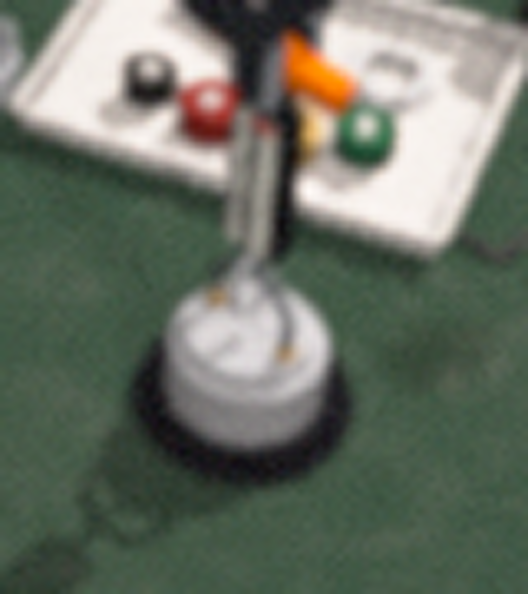

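Hook is below the wire with no contact. Now I'll back it out along -x.

Emit:
play_rows(
  rows=[
    [255,[0,-0.2,0],[0,0,0]],
    [255,[0,-0.5,0],[0,0,0]],
    [255,[0,-0.9,0],[0,0,0]],
    [255,[0,-1.3,0],[0,0,0]],
    [255,[0,-1.8,0],[0,0,0]],
    [255,[0,-2.4,0],[0,0,0]],
    [255,[0,-3,0],[0,0,0]],
    [255,[0,-3.8,0],[0,0,0]],
    [255,[0,-4.8,0],[0,0,0]],
    [255,[0,-5.8,0],[0,0,0]],
    [255,[0,-6.8,0],[0,0,0]],
    [255,[0,-7.5,0],[0,0,0]],
  ],
)

```text
clock: 29.18
eef_pos: [452.3, -165.0, 192.8]
tcp_rot: [-3.141, 0.0, 1.292]
contact_force: [-0.1, 0.4, -1.4]
opening: 0.174
```

```bash
python3 c.py a 0 -7.5 0; python3 gold.py pics/s21.png;python3 c.py g 409.51 182.22 199 65.59;
```

```text
cmd [ 453.95 -165.45  192.88   74.01]
29.1833 [ 452.34 -164.96  192.81] [-0.06  0.37 -1.39] [-0.005 -0.009  0.005]
gold 353.56 236.73 7490
gold 368.06 235.16 203
gold 344.3 241.71 149
gold 357.46 254.64 94
gold 368.01 263.26 91
shift cm [ 32.199 -13.846  -0.612] rz 0.147
```

View pics/s21.png

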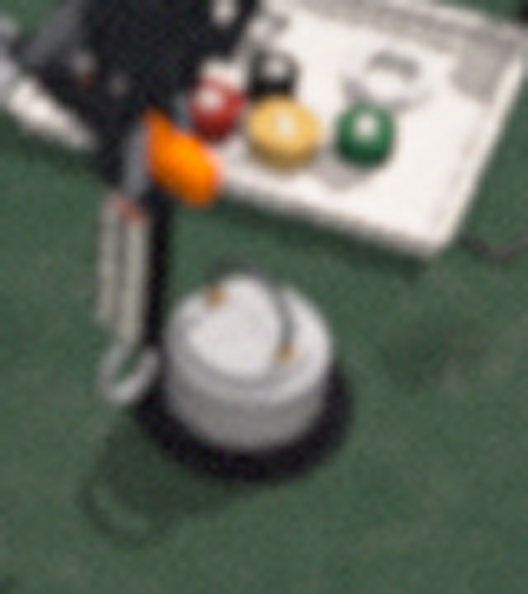

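Unhooked cleanly. The weight is where it was set down, with its feet at (357.5,254.6) and (368.0,263.3). Next is the return to the front of the stand.

Emit:
play_rows(
  rows=[
    [255,[0.6,-0.5,-0.2],[0,0,0]],
    [255,[2,-1.2,-0.5],[0,0,0.01]],
    [255,[4.5,-2.2,-0.7],[0,0,0.02]],
    [255,[7.5,-3.4,-0.7],[0,0,0.03]],
    [255,[10.5,-4.6,-0.7],[0,0,0.05]],
    [255,[14,-6.1,-0.7],[0,0,0.07]],
    [255,[17.5,-7.6,-0.7],[0,0,0.09]],
    [255,[21,-9.1,-0.7],[0,0,0.11]],
    [255,[24.5,-10.6,-0.7],[0,0,0.13]],
    [255,[27.5,-11.9,-0.7],[0,0,0.147]],
    [255,[30,-12.9,-0.7],[0,0,0.147]],
    [255,[31.4,-13.5,-0.7],[0,0,0.147]],
  ],
)

```text
clock: 30.23
eef_pos: [410.4, 176.8, 200.3]
tcp_rot: [3.141, -0.002, 1.146]
contact_force: [0.1, 0.8, -1.7]
opening: 0.171
```

```bash
python3 c.py a 31.4 -13.5 -.7 .147;python3 c.py g 409.51 182.22 200 65.59
```

```text
cmd [410.64 173.59 199.88  65.59]
shift cm [ 0.739 -0.46  -0.012] rz 0.0
```

Emit:
play_rows(
  rows=[
    [255,[0.5,-0.3,0],[0,0,0]],
    [255,[0.74,-0.46,0],[0,0,0]],
    [255,[0.74,-0.46,0],[0,0,0]],
    [255,[0.74,-0.46,0],[0,0,0]],
    [255,[0.74,-0.46,0],[0,0,0]],
    [255,[0.74,-0.46,0],[0,0,0]],
  ],
)

```text
clock: 30.73
eef_pos: [409.6, 181.4, 199.9]
tcp_rot: [3.142, 0.0, 1.143]
contact_force: [-0.7, -0.3, -1.4]
opening: 0.171
```

```bash
python3 c.py a .74 -.46 0; python3 c.py g 518.79 132.63 200 65.59;python3 - <<'E'
from h import *
s=readout.sense();print(s['eef_pos'],s['tcp_rot'],s['contact_force'])
a,_=grab_frame('scene');save(a,'pics/s22.png',(220,130,340,260),4)
E
```

```text
cmd [409.51 182.23 199.88  65.59]
shift cm [-1.0000e-03  1.2001e+01 -1.2000e-02] rz 0.0
[409.64934321 181.39327502 199.88807826] [3.14153314e+00 1.58190740e-04 1.14349014e+00] [-0.68148359 -0.27033087 -1.42447509]
```

View pics/s22.png

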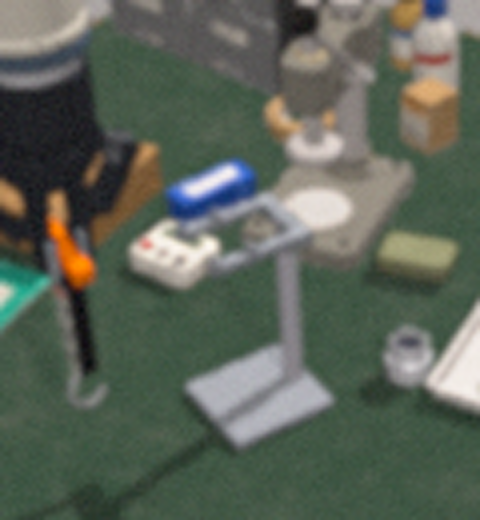

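The scale hangs upright in front of the stand, with the handle at about (238,193) and the empty prongs at (265–295,188). I'll move in over the prongs.

Emit:
play_rows(
  rows=[
    [255,[0,0.6,0],[0,0,0]],
    [255,[0,1.8,0],[0,0,0]],
    [255,[0,3.2,0],[0,0,0]],
    [255,[0,4.6,0],[0,0,0]],
    [255,[0,6,0],[0,0,0]],
    [255,[0,7.4,0],[0,0,0]],
    [255,[0,8.8,0],[0,0,0]],
    [255,[0,10,0],[0,0,0]],
    [255,[0,11,0],[0,0,0]],
    [255,[0,11.7,0],[0,0,0]],
    [255,[0,12,0],[0,0,0]],
    [255,[0,12,0],[0,0,0]],
  ],
)

```text
clock: 31.78
eef_pos: [519.2, 132.4, 199.8]
tcp_rot: [-3.141, 0.0, 1.144]
contact_force: [-0.2, 0.6, -1.0]
opening: 0.172
```

Emit:
play_rows(
  rows=[
    [255,[0,0,0.2],[0,0,0]],
    [255,[0,0,0.5],[0,0,0]],
    [255,[0,0,0.8],[0,0,0]],
    [255,[0,0,1.1],[0,0,0]],
    [255,[0,0,1.2],[0,0,0]],
    [255,[0,0,1.2],[0,0,0]],
    [255,[0,0,1.2],[0,0,0]],
  ],
)

```text
clock: 32.37
eef_pos: [518.7, 132.7, 187.8]
tcp_rot: [-3.141, 0.0, 1.145]
contact_force: [0.7, 0.6, -1.7]
opening: 0.17
```

```bash
python3 c.py a 0 12 0;python3 c.py a 0 0 1.2; python3 c.py g 518.79 132.63 171.4 65.59;python3 - <<'E'
from h import *
s=readout.sense();print(s['eef_pos'],s['tcp_rot'],s['contact_force'])
a,_=grab_frame('scene');save(a,'pics/s23.png',(235,120,335,250),4)
E
```

```text
cmd [518.78 132.64 199.88  65.59]
cmd [518.78 132.64 187.88  65.59]
shift cm [-1.000e-03  1.000e-03  1.648e+00] rz 0.0
[518.69052523 132.69230582 187.81659844] [-3.14146675e+00  1.01436156e-04  1.14490366e+00] [ 0.66952084  0.60405372 -1.6859627 ]
```

View pics/s23.png

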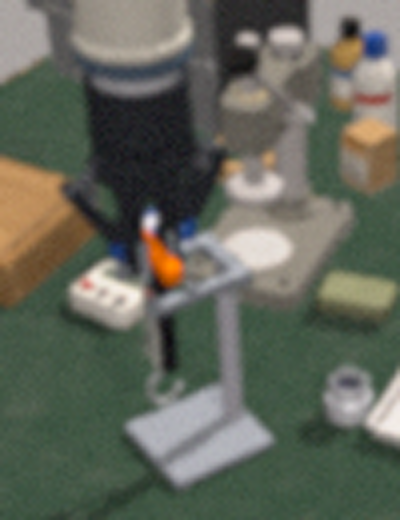

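Emit:
play_rows(
  rows=[
    [255,[0,0,0.2],[0,0,0]],
    [255,[0,0,0.45],[0,0,0]],
    [255,[0,0,0.7],[0,0,0]],
    [255,[0,0,0.95],[0,0,0]],
    [255,[0,0,1.2],[0,0,0]],
    [255,[0,0,1.4],[0,0,0]],
    [255,[0,0,1.5],[0,0,0]],
    [255,[0,0,1.5],[0,0,0]],
  ],
)

```text
clock: 33.08
eef_pos: [518.6, 132.6, 172.6]
tcp_rot: [-3.141, 0.0, 1.145]
contact_force: [-0.3, 0.4, -1.8]
opening: 0.175
```

```bash
python3 c.py a 0 0 1.5;python3 - <<'E'
from h import *
s=readout.sense();print(s['eef_pos'],s['tcp_rot'],s['contact_force'],s['wrist_torque'])
a,_=grab_frame('scene');save(a,'pics/s24.png',(235,120,335,250),4)
E
```

```text
cmd [518.78 132.64 172.88  65.59]
[518.63002316 132.58829308 172.56317114] [-3.14119713e+00  3.22248155e-04  1.14479066e+00] [-0.25699443  0.41483001 -1.78701159] [-0.02172114  0.00595173  0.00561199]
```

View pics/s24.png

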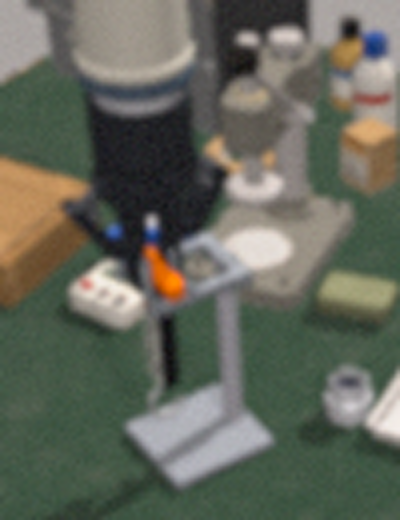

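The handle is back over its seat and dropping between the lugs without contact. I'll feel for the seat.

Emit:
play_rows(
  rows=[
    [255,[0,0,0.05],[0,0,0]],
    [255,[0,0,0.1],[0,0,0]],
    [255,[0,0,0.15],[0,0,0]],
    [255,[0,0,0.15],[0,0,0]],
  ],
)

```text
clock: 33.47
eef_pos: [518.9, 132.7, 171.6]
tcp_rot: [3.141, -0.0, 1.145]
contact_force: [-0.3, -0.0, -0.5]
opening: 0.173
```

```bash
python3 c.py a 0 0 .15
```

```text
cmd [518.78 132.64 171.38  65.59]
```

Emit:
play_rows(
  rows=[
    [255,[0,0,0.04],[0,0,0]],
    [255,[0,0,0.04],[0,0,0]],
    [255,[0,0,0.04],[0,0,0]],
  ],
  squeeze=20,
)

```text
clock: 33.72
eef_pos: [518.9, 132.7, 171.5]
tcp_rot: [3.141, -0.0, 1.145]
contact_force: [-2.0, -1.0, 5.8]
opening: 0.169
```

Emit:
play_rows(
  rows=[
    [205,[0,0,0.04],[0,0,0]],
    [195,[0,0,0.04],[0,0,0]],
    [185,[0,0,0.04],[0,0,0]],
    [170,[0,0,0.04],[0,0,0]],
    [150,[0,0,0.04],[0,0,0]],
    [130,[0,0,0.04],[0,0,0]],
    [120,[0,0,0.04],[0,0,0]],
    [120,[0,0,0.04],[0,0,0]],
  ],
)

```text
clock: 34.38
eef_pos: [518.8, 132.6, 170.6]
tcp_rot: [-3.142, 0.0, 1.145]
contact_force: [-0.6, 0.7, -0.1]
opening: 0.533
```

```bash
python3 c.py a 0 0 .04;python3 - <<'E'
from h import *
s=readout.sense();print(s['eef_pos'],s['contact_force'],s['opening'])
a,_=grab_frame('scene');save(a,'pics/s25.png',(235,120,335,250),4)
E
```

```text
cmd [518.78 132.64 170.98  65.59]
[518.79062063 132.63675468 170.56486021] [-0.58390764  0.71880271 -0.08592489] 0.5334737049043595
```

View pics/s25.png

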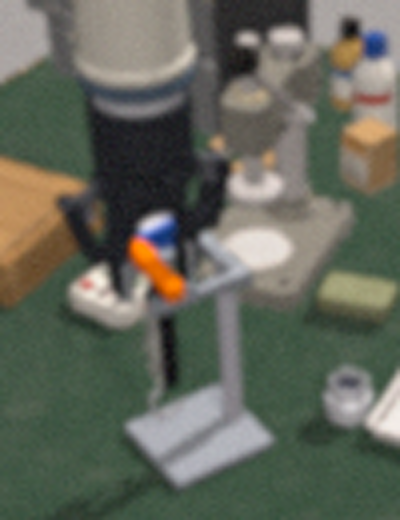

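The gripper has released, and the scale hangs in place with its handle at about (274,187). I'll raise the gripper straight up.

Emit:
play_rows(
  rows=[
    [120,[0,0,-0.3],[0,0,0]],
    [120,[0,0,-1],[0,0,0]],
    [120,[0,0,-2],[0,0,0]],
    [120,[0,0,-3.5],[0,0,0]],
    [120,[0,0,-5],[0,0,0]],
    [120,[0,0,-7],[0,0,0]],
    [120,[0,0,-9],[0,0,0]],
    [120,[0,0,-11],[0,0,0]],
    [120,[0,-3,-13],[0,0,0]],
    [120,[0,-6,-13],[0,0,0]],
    [120,[0,-9,-13],[0,0,0]],
    [120,[0,-12,-13],[0,0,0]],
  ],
)

```text
clock: 35.43
eef_pos: [408.6, 182.6, 302.0]
tcp_rot: [3.14, -0.002, 1.144]
contact_force: [0.7, 0.7, 0.2]
opening: 0.529
```

Emit:
play_rows(
  rows=[
    [120,[3,0,0],[0,0,0]],
    [120,[6,0,0],[0,0,0]],
    [120,[9,0,0],[0,0,0]],
    [120,[12,0,0],[0,0,0]],
    [120,[15,0,0],[0,0,0]],
    [120,[18,0,0],[0,0,0]],
    [120,[18,0,0],[0,0,0]],
    [120,[18,0,0],[0,0,0]],
    [120,[18,0,0],[0,0,0]],
  ],
)

```text
clock: 36.18
eef_pos: [483.5, 345.7, 301.0]
tcp_rot: [-3.142, 0.0, 1.145]
contact_force: [-0.5, 0.7, 0.3]
opening: 0.528
```

```bash
cp top0.npz ref_top.npz; python3 - <<'E'
from h import *
s=readout.sense();print(s['clock'],s['eef_pos'],s['contact_force'])
for n in('scene','top'):
    p,d=grab_frame(n);np.savez(n+'0.npz' if 0 else n+'9.npz',p=p,d=d);save(p,f'pics/{n}9.png')
p=np.load('top9.npz')['p'];q=np.load('scene9.npz')['p']
f=lambda im,x,y:cv2.resize(im[y:y+70,x:x+80],None,fx=4.8,fy=4,interpolation=3)
cv2.imwrite('pics/fin.png',np.vstack([np.hstack([f(p,230,195),f(p,340,205)]),np.hstack([f(q,250,165),f(q,320,225)])])[:,:,::-1])
E
sed "s/'0.npz'/'9.npz'/g" m.py > m9.py; python3 m9.py | grep -v hist | grep -v '^bail'
```

```text
36.1833 [483.50648054 345.6721476  300.98071261] [-0.45586665  0.65036153  0.32429625]
top 205 c [518.64972101 133.73855206 197.        ] mid [518.75880377 133.31287666 197.        ] ext [7.62854253e+01 1.83945362e+01 2.28777571e-13] yaw -115.02692554476174 px 259.190243902439 232.2048780487805 depthz 196.34924802738783
scene 108 c [516.31407014 127.40766036 194.        ] mid [517.17021374 128.03342126 194.        ] ext [83.32256327 22.57461348  0.        ] yaw -117.69125956895027 px 273.77777777777777 186.96296296296296 depthz 194.7713777829244
          0,   12,   14,    0]), array([-5,  5, 10, 18, 40, 44, 46, 48, 50, 52, 60, 70, 76, 82, 88, 95]))
top face 257 [ 524.51999717 -184.82951781   48.06881208] ((525.2899169921875, -184.43397521972656), 30.2646427154541)
          8,   10,    8,    0]), array([-5,  5, 10, 18, 40, 44, 46, 48, 50, 52, 60, 70, 76, 82, 88, 95]))
top face 171 [ 521.17005999 -186.70884515   46.94905427] ((523.4393310546875, -186.59805297851562), 30.144193649291992)
foot [ 532.10911225 -163.41850204   48.        ]
foot [ 519.17787892 -206.80971121   48.        ]
```

View pics/fin.png

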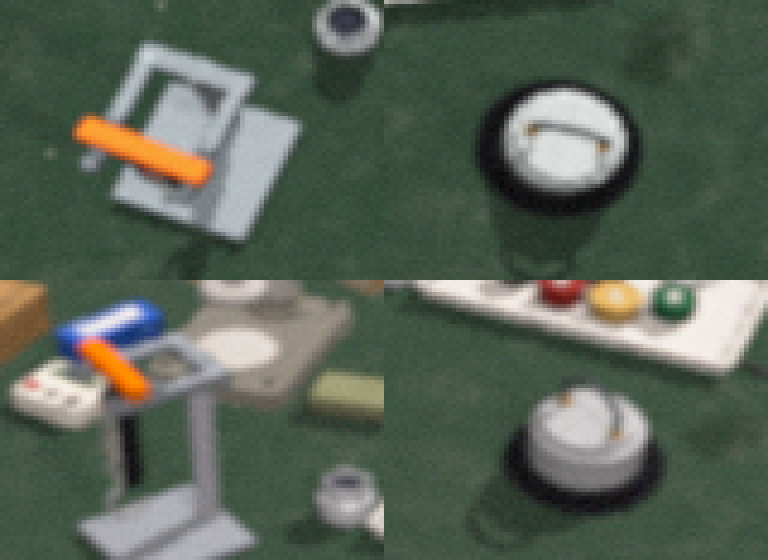

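View pics/scene9.png

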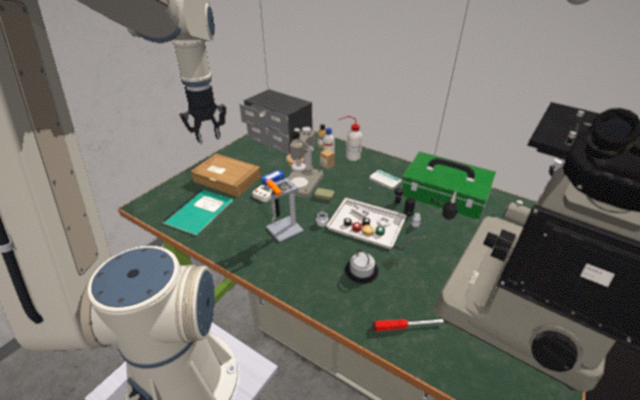

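The scale is seated as it was at the start, with its handle centroid at (273.8,187.0) both before and after. The weight is flat, with its top face at z≈48, and everything else is in place. I'll hand the job in.

```bash
python3 -c "
from rig import r
print(r.sign_off())"
```

```text
the job is handed in; nothing more can be done
None
```

I finished the job in the order asked and handed it in at about 36 s, with the gripper empty and clear of everything.

- **Lift and hold:** I hooked the bail and raised the weight slowly. It left the floor with the gripper at about 267 mm, and the pull settled at about 7.7 N (roughly 0.8 kg). It hung with its underside about 10 mm above the rim, judged from the camera. From 18.6 to 20.8 s it moved less than 0.1 px.
- **Setting down and unhooking:** The weight went back to the holder floor. The hook was then slackened until it carried only the scale's own weight, and backed out without moving the weight.
- **Side pull while slackening:** A side pull of about 1.7 N showed up because the bail was riding on the tip side of the hook. I eased the hook forward 2.5 mm and the pull went away.
- **Weight's final place:** The weight stands flat, with its top face at z ≈ 48 mm. It is about 2 mm from where it started and turned about 2°, within the play of the holder.
- **Scale on the stand:** The handle's position in the scene image matches the start to about 0.1 px, and its height in the depth image is unchanged. The handle direction came out 1.3° (top view) and 2.5° (scene view) different from the start. I put that down to measurement noise on a small shape, but I did not check it further.
- **Other things on the bench:** By eye in the last pictures they look undisturbed. I did not measure them.

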